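# Dip the conveyor gearbox's oil gauge and present it for reading

## Robot

A 6-joint arm with a two-finger parallel gripper is mounted at the origin on the work surface. World frame = base frame: x ahead of the robot, y to its left, z up, the work surface at z = 0. Lengths are in m, angles in degrees, forces in N, time in s.
With the tool pointing down it reaches from about 0.35 to 0.875 m from the base axis. Payload 4.2 kg.
Tool frame: the origin (TCP) lies midway between the tips of the shut fingers; the grasp point (between the pads) lies 19 mm behind it; z points along the fingers, y is the line along which they close (so a half turn about z gives the same grasp; the last joint's range is limited). The gripper opens to 87 mm and grips with 3 to 60 N. Pads are 19 mm wide; open, the fingers measure 117 mm over their backs; the gripper's body (75 mm by 190 mm) begins 51 mm behind the grasp point.
Start: joints at [-56.631, 22.042, 0.453, 0, -68.411, -14.817], TCP at [0.199, -0.592, 0.192] pointing down, gripper open.
Joint ranges: [-179.83, 179.83], [-69.29, 118.12], [-61.27, 80.66], [-181.25, 117.63], [-171.15, -9.14], [-177.46, 177.46]. Speed limits (degrees/s): [159.86, 159.86, 180, 180, 180, 180].

## Interface

Orientations are given as a 3x3 rotation matrix whose columns are the frame's x, y, z axes.
In Python, from station import r gives the robot as it stands.
- The arm moves only by the tool steer_hand, called after "Call:" as name(argument=value, ...), one argument or row to a line, values as JSON. Schema: {"type":"object","properties":{"offsets":{"type":"array","items":{"type":"number"},"minItems":7,"maxItems":56},"only":{"type":"string"},"quiet":{"type":"boolean"},"lines":{"type":"string"}},"required":["offsets"],"additionalProperties":false}. offsets is one flat list of numbers that holds 1 to 8 rows one after another, with no inner brackets; each row has 7 numbers: the opening from 0.0 (shut) to 1.0 (fully open), then dx, dy, dz in units of 50 mm, then a rotation vector rx, ry, rz in units of 4 degrees; each row is the pose to reach, as a shift and turn from the pose commanded when the call began, along the tool's axes at that moment; what a row does not reach only later rows make up. A row lasts 1/10 s, in which the tool goes at most 0.05 m and 8.59 degrees, less where a joint would pass 70% of its speed; a pose out of reach is approached as far as the arm can. The fingers move at their own pace and stop on an object; the grip force is fixed at half the most. Time passes only in rows, so rows that do not move let the fingers close. The tool returns the time, the measured TCP pose, the force, the opening and the grip force at its end. only (a regular expression) keeps the lines of the reply that match it, lines (a string "A,B") keeps lines A to B, and quiet returns only ok. Input that does not fit is refused with a message, and nothing moves.
- r.sense(): the state, without advancing time (a new reading comes with each control period).
- r.capture(name): name is "side" or "top" or "wrist"; returns a dict with "pixels" (400x640x3 uint8, red, green, blue), "z_map" (400x640 float32, m along the optical axis (not along the pixel's ray), 0 where there is no reading), "K" (3x3 intrinsics, pixels), "world_from_camera" (4x4, takes a point from camera to world coordinates). Camera axes: x right, y up, looking along -z (the intrinsics and any distortion apply to the point x, -y, -z); pixel columns grow to the right and rows downward; lengths in m; the calibration is good to about 2 mm. The wrist camera is an equidistant fisheye: a pixel r from the principal point sees the ray r / f radians off the axis. A picture is of the moment at which its call begins.
- r.finish_job(): hands the job in; it is judged then, once.
The state is a dict: "time_s": time; "joints": joint angles; "joint_velocities": joint speeds; "effort": joint torques, N m; "tcp_pos": TCP position; "ee_rot": TCP orientation; "wrist_force": force on the tool from outside, world axes, zero at the start; "moment": the same for the moment, N m; "gripper_width": opening from 0.0 (shut) to 1.0 (fully open); "gripper_force": force on a finger pad.
Only numpy, scipy, OpenCV 4.12 (cv2) and the standard library are available. Lean on these libraries where they do the work, as an engineer would, in place of code of your own. Each camera call takes 0.05 s, during which the arm holds its last target. There are 200 camera calls.

## Task

Check the oil of the conveyor gearbox: first twist the sprung vent knob on its top clockwise to its stop and let it spring back, then take the gauge rod by its handle from the cradle, push it down the slanting guide tube until its collar stops on the mouth, and draw it right out again. Finish still holding the rod, level and still, with its tip over the drip tray and about 15 cm above the tabletop, ready to be read. Leave the other things on the table where they are.

Things in the scene. Friction and masses are not known exactly. Their poses are not given: they have to be found in the camera images.
- gearbox: fixed grey gear motor on the table; origin under the housing. Housing 160 x 110 mm, 130 mm high, spanning x -90..70 mm, y -55..55 mm (foot 140 mm wide in y); the motor, 104 mm across and up to 114 mm high, runs on from it to x = 240 mm at y = 20 mm. z up
- vent_knob_grip (a point): grip point of the black vent knob on top of the gearbox, on its axis, 12 mm below its top; the grip is an upright bar 42 mm long (along this frame's x), 14 mm thick (along y), 24 mm tall above its 44 mm disc; the frame turns with the knob; the point is 162 mm above the table, 20 mm to -x of the gearbox's origin
- vent_knob (a joint): angle of the vent knob in rad: 0 at rest, grows clockwise seen from above, hard stop at 1.0; a spring (0.04 N m at rest to 0.16 N m at the stop) returns it to 0 when let go
- tube: fixed steel guide tube beside the gearbox (100 mm to -y of its origin); origin at the centre of the open mouth, 150 mm above the table. Its x axis points out of the mouth along the tube's axis: towards the gearbox's +x and 30 degrees up; its y is the gearbox's y. Bore 16 mm, mouth rim 34 mm across, closed 105 mm down, so the rod's 90 mm do not reach the bottom
- rod: gauge rod, loose, about 120 g: a 9 mm steel rod with a round tip, a 28 mm collar 6 mm thick and a black handle. Origin on the axis at the collar's face on the tip side; x runs along the rod from tip to handle: tip at x = -90 mm, handle from x = 20 to 120 mm. z is up as it lies in the cradle. Seated in the tube, its origin is at the tube's origin and its x axis along the tube's x axis
- rod_grip (a point): middle of the rod's handle, on its axis, 70 mm from the collar face; the handle is 100 mm long (x), 16 mm wide (y), 22 mm high (z); axes as the rod's
- rod_tip (a point): the rod's tip end, 90 mm from the collar face; axes as the rod's
- cradle: fixed steel rest: base plate 10 mm thick, two notched posts (36 mm wide) at x = -45 mm (under the rod) and 112 mm (under the handle's end); origin on the table under the rod's collar face. The rod lies level along its x, tip to -x, axis 70 mm above the table; posts rise to 74 mm: lift straight up 30 mm to clear; free space 50 mm below the handle's middle
- tray: fixed open steel drip tray, 180 x 140 mm (x, y), 25 mm high; origin at the centre of its underside, on the table
- grease_jar: bystander: squat grey jar, 66 mm across, 75 mm tall; origin on the underside; not to be disturbed
- oil_bottle: bystander: white bottle, 64 mm across, 160 mm tall; origin on the underside; not to be disturbed
- bearing: bystander: steel ring lying flat, 52 mm across, 16 mm high; origin on the underside; not to be disturbed
- parts_cup: bystander: aluminium cup, 64 mm across, 60 mm tall; origin on the underside; not to be disturbed
- screwdriver: bystander: screwdriver lying on the table; origin on the underside; not to be disturbed
- wrench: bystander: 150 mm steel spanner lying to the left of the gearbox; origin on the underside; not to be disturbed

How it is judged (in metres and radians):
On the way, in this order (a step that is already met when the one before it is completed fails the run):
1. the vent knob is turned to its stop (within 0.07 rad) (value of joint vent_knob above 0.93 rad), for 0.1 s.
2. the vent knob is let go and has sprung back (within 0.1 rad) (value of joint vent_knob below 0.1 rad and contact force between the fingers and gearbox below 0.2 N), for 0.2 s.
3. the rod is in the tube, its collar against the mouth (within 4 mm along and 6 mm across the axis, 6 degrees) (x of rod in the frame of tube between -0.004 and 0.004 m and y of rod in the frame of tube between -0.006 and 0.006 m and z of rod in the frame of tube between -0.006 and 0.006 m and angle between the x axis of rod and the x axis of tube, either way round below 0.1 rad), for 0.1 s.
4. the rod is drawn right out of the tube (tip at least 12 mm clear of the mouth) (x of rod_tip in the frame of tube above 0.012 m), for 0.1 s.
At the end, for the whole second after the job is handed in: the gripper holds the rod (over 1 N), nothing else carries it, it is level within 10 degrees and at rest, its tip lies over the drip tray (within the tray's outline) and 9 to 25 cm above the table; the vent knob is back within 0.1 rad of rest (contact force between the fingers and rod above 1 N and x of rod_tip in the frame of tray between -0.09 and 0.09 m and y of rod_tip in the frame of tray between -0.07 and 0.07 m and height (world z) of rod_tip between 0.09 and 0.25 m and angle between rod's own x axis and vertical between 1.396 and 1.746 rad and linear speed of rod below 0.03 m/s and angular speed of rod below 0.2 rad/s and value of joint vent_knob below 0.1 rad and contact force between the fingers and gearbox below 0.5 N and contact force between rod and tray below 0.2 N and contact force between rod and cradle below 0.2 N and contact force between rod and gearbox below 0.2 N); the arm keeps its last pose, push and grip.
It fails at once if a bystander is moved by more than 3 cm (distance of any of grease_jar, oil_bottle, bearing, parts_cup, screwdriver, wrench from where it was at the start of the episode above 0.03 m).
It also fails if it takes over 67 s, if anything falls off the work surface, if the arm or the gripper's body presses on something with over 40 N, if the wrist force passes 120 N, or if a joint passes its speed limit or range.

## Working session

There is one attempt and no reset: what is moved stays moved. The work goes in short steps, Python scripts to look and compute and a tool call to move; the robot and the scene stay as the last step left them, time stands still between calls to the robot, and variables do not carry over. Pictures are saved under pics/ and viewed, at most 10 in all, crops included, and the job is handed in when it is done.

```bash
ls; mkdir -p pics; cat > h.py <<'E'
import numpy as np,cv2
from station import r
def cap(n,fn=None):
    c=r.capture(n)
    if fn: cv2.imwrite('pics/'+fn,cv2.cvtColor(c['pixels'],cv2.COLOR_RGB2BGR))
    np.savez('pics/'+(fn or n)+'.npz',**{k:c[k] for k in('pixels','z_map','K','world_from_camera')})
    return c
def cloud(c):  # pinhole cams, HxWx3 world
    z=c['z_map'];K=c['K'];v,u=np.mgrid[:z.shape[0],:z.shape[1]]
    P=np.stack([(u-K[0,2])/K[0,0]*z,-(v-K[1,2])/K[1,1]*z,-z],-1)
    T=c['world_from_camera'];W=P@T[:3,:3].T+T[:3,3];W[z==0]=np.nan
    return W
E
python3 - <<'E'
from h import *
for n in('side','top','wrist'):
    c=cap(n,n+'0.png'); print(n,c['K'].tolist(),np.round(c['world_from_camera'],3).tolist())
s=r.sense();print(s)
E
```

```text
pics
station.py
side [[428.9067066696545, 0.0, 321.33145900673], [0.0, 428.9067066696545, 195.51903398843046], [0.0, 0.0, 1.0]] [[-0.998, 0.055, -0.044, 0.463], [-0.067, -0.549, 0.833, 1.169], [0.021, 0.834, 0.551, 0.901], [0.0, 0.0, 0.0, 1.0]]
top [[466.5653050535155, 0.0, 319.61412253315183], [0.0, 466.5653050535155, 202.54477099067648], [0.0, 0.0, 1.0]] [[0.013, 0.981, -0.196, 0.288], [-1.0, 0.009, -0.021, -0.02], [-0.019, 0.196, 0.98, 1.422], [0.0, 0.0, 0.0, 1.0]]
wrist [[309.70691628693146, 0.0, 316.7152332582927], [0.0, 309.70691628693146, 202.2454771846675], [0.0, 0.0, 1.0]] [[-0.318, -0.915, -0.248, 0.131], [0.948, -0.306, -0.086, -0.615], [0.002, -0.263, 0.965, 0.384], [0.0, 0.0, 0.0, 1.0]]
{'time_s': 0.15, 'joints': array([-5.66308126e+01,  2.20792819e+01,  3.98707532e-01, -2.22934456e-02,
       -6.84114654e+01, -1.48149618e+01]), 'joint_velocities': array([-0.02329926, -0.18130237,  0.20247208,  0.09456555, -0.03308351,
       -0.07143292]), 'effort': array([-1.11938767e-03, -3.91052449e+01,  1.87586886e+01,  4.22234640e+00,
        1.23404569e-02, -1.50356213e-04]), 'tcp_pos': array([ 0.19872025, -0.59203527,  0.19152722]), 'ee_rot': array([[-9.48068548e-01, -3.18065545e-01, -5.81400785e-04],
       [-3.18066070e-01,  9.48067298e-01,  1.54055190e-03],
       [ 6.12105922e-05,  1.64547267e-03, -9.99998644e-01]]), 'wrist_force': array([-0.07608004, -0.31444577,  0.82146738]), 'moment': array([-0.03402946,  0.02825251,  0.00639434]), 'gripper_force': 0.0, 'gripper_width': 0.999095471157546}
```

View pics/top0.png

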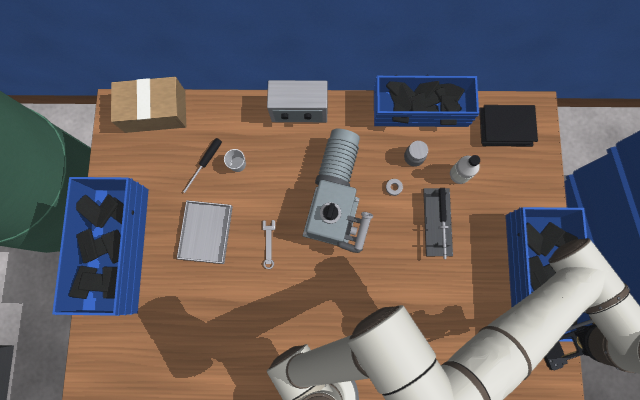

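View pics/side0.png

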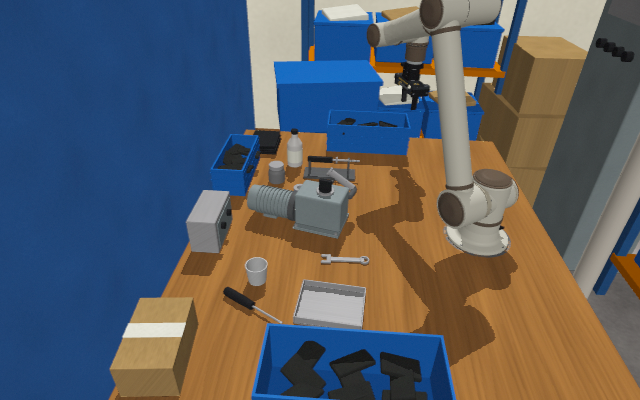

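Top view: the knob is at about (331,212), the tube mouth at (366,215), and the cradle at (437,222) with the handle from (441,190) to (443,225) and the tip near (445,257). The tray is at (204,232) and the motor at (343,140). In the side view the knob is at (325,185) and the rod at about (335,160). Next I'll measure from the depth in both views.

```bash
python3 - <<'E'
from h import *
t=np.load('pics/top0.png.npz');s=np.load('pics/side0.png.npz')
W=cloud(t);S=cloud(s)
def fit(P,m,name):
    Q=P[m];c=np.median(Q,0);xy=(Q[:,:2]).astype(np.float32)
    print(name,len(Q),'med',np.round(c,4),'rect',cv2.minAreaRect(xy)); return Q
def box(u0,u1,v0,v1,P,z0,z1):
    m=np.zeros(P.shape[:2],bool);m[v0:v1,u0:u1]=1
    return m&(P[...,2]>z0)&(P[...,2]<z1)
fit(W,box(290,375,170,255,W,.125,.135),'housing top')
fit(W,box(290,375,170,255,W,.162,.19),'knob')
q=fit(W,box(410,465,175,270,W,.06,.10),'rod T')
fit(W,box(410,465,175,270,W,.005,.016),'cradle base')
fit(W,box(170,240,190,275,W,.015,.035),'tray rim')
fit(W,box(345,380,195,255,W,.05,.2),'tube')
fit(W,box(290,375,120,255,W,.05,.2),'gb')
fit(S,box(310,340,170,196,S,.162,.19),'knob S')
fit(S,box(296,362,145,182,S,.06,.1),'rod S')
fit(S,box(290,370,270,332,S,.015,.035),'tray S')
np.set_printoptions(suppress=True,precision=3)
for nm,(u,v) in dict(knob=(331,212),jar=(418,150),bottle=(463,172),ring=(394,187),wr=(268,245)).items(): print(nm,W[v,u])
# rod rows profile
for v in range(185,262,5):
    m=box(410,465,v,v+1,W,.06,.10);print(v,np.where(m[v])[0][[0,-1]] if m.any() else 0, np.nanmean(W[m],0) if m.any() else 0)
c=cv2.imread('pics/top0.png')[130:280,290:480];a=cv2.resize(c,None,fx=4,fy=4,interpolation=cv2.INTER_CUBIC);cv2.imwrite('pics/t_crop.png',a)
E
```

```text
housing top 1732 med [ 0.5223 -0.0298  0.1304] rect ((0.5197982788085938, -0.05187545716762543), (0.1667289286851883, 0.15917107462882996), 75.98373413085938)
knob 93 med [ 0.5121 -0.0217  0.1737] rect ((0.5056931376457214, -0.07059060037136078), (0.11433715373277664, 0.041496314108371735), 77.05557250976562)
rod T 452 med [ 0.5255 -0.3495  0.0765] rect ((0.5284505486488342, -0.35304582118988037), (0.07620157301425934, 0.2529090940952301), 75.02632904052734)
cradle base 1437 med [ 0.5096 -0.3412  0.0099] rect ((0.51727694272995, -0.3484506905078888), (0.16331927478313446, 0.2920543849468231), 88.46452331542969)
tray rim 400 med [0.4788 0.3736 0.0247] rect ((0.4924389719963074, 0.36559993028640747), (0.15535062551498413, 0.2132623791694641), 85.40486145019531)
tube 869 med [ 0.4814 -0.0899  0.1276] rect ((0.49009448289871216, -0.10068672895431519), (0.1592106819152832, 0.07401552051305771), 0.17200639843940735)
gb 4623 med [ 0.5567 -0.0436  0.1255] rect ((0.5958743095397949, -0.06156543642282486), (0.17671428620815277, 0.35787850618362427), 81.69243621826172)
knob S 69 med [ 0.5151 -0
[... 396 characters left out ...]
260969162), 84.81333923339844)
knob [ 0.512 -0.024  0.173]
jar [ 0.721 -0.284  0.075]
bottle [ 0.646 -0.408  0.101]
ring [ 0.624 -0.221 -0.003]
wr [0.437 0.166 0.009]
185 0 0
190 [435 447] [ 0.599 -0.349  0.073]
195 [439 444] [ 0.582 -0.348  0.08 ]
200 [439 445] [ 0.567 -0.349  0.078]
205 [439 445] [ 0.552 -0.348  0.079]
210 [439 445] [ 0.537 -0.348  0.079]
215 [440 445] [ 0.523 -0.349  0.079]
220 [440 446] [ 0.508 -0.35   0.078]
225 [442 444] [ 0.494 -0.35   0.075]
230 [442 444] [ 0.48  -0.35   0.074]
235 [442 444] [ 0.465 -0.349  0.074]
240 [442 445] [ 0.451 -0.35   0.073]
245 [437 449] [ 0.437 -0.35   0.067]
250 [443 445] [ 0.422 -0.35   0.074]
255 [443 445] [ 0.408 -0.35   0.071]
260 0 0
```

View pics/t_crop.png

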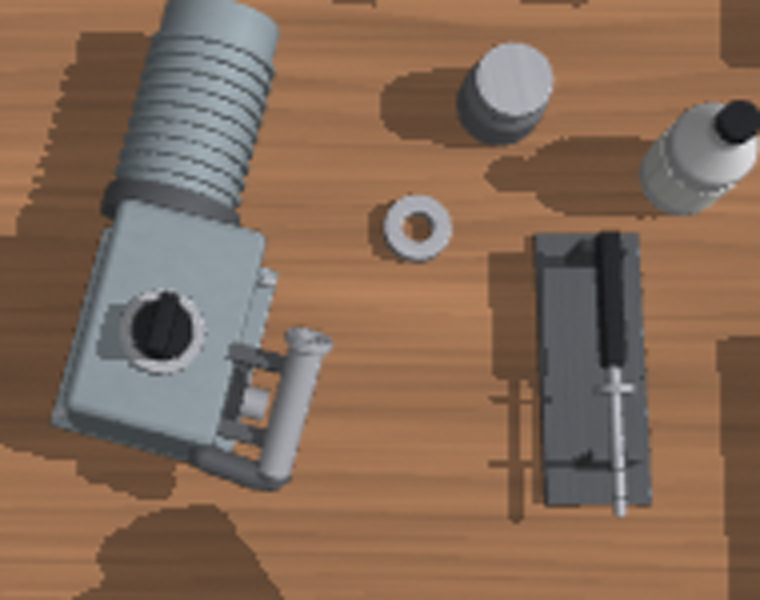

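Enlarged: the knob bar lies along the housing axis, with its centre near px (331,212). The tube mouth is near px (367,215), and the collar is at px (444,227). Next, refined fits.

```bash
cat > m.py <<'E'
from h import *
np.set_printoptions(suppress=True,precision=4)
t=np.load('pics/top0.png.npz');s=np.load('pics/side0.png.npz')
def comp(P,seed_xy,z0,z1,R):
    m=((P[...,2]>z0)&(P[...,2]<z1)&(np.hypot(P[...,0]-seed_xy[0],P[...,1]-seed_xy[1])<R)).astype(np.uint8)
    n,l,st,_=cv2.connectedComponentsWithStats(m,connectivity=4)
    return P[l==1+np.argmax(st[1:,4])]
for nm,c in(('top',t),('side',s)):
    P=cloud(c)
    for k,(xy,z0,z1,R) in dict(housing=((.52,-.03),.127,.134,.13),knobtop=((.512,-.022),.168,.19,.04),knobdisc=((.512,-.022),.14,.16,.05),handle=((.555,-.349),.073,.09,.06),rod=((.44,-.35),.068,.08,.05),tray=((.478,.37),-.005,.04,.14),tubeup=((.50,-.11),.1,.19,.06)).items():
        try:Q=comp(P,xy,z0,z1,R)
        except Exception as e: print(nm,k,'none');continue
        r_=cv2.minAreaRect(Q[:,:2].astype(np.float32))
        pca=np.linalg.svd(Q-Q.mean(0),full_matrices=False)[2][0]
        print(nm,k,len(Q),'rect c',np.array(r_[0]),'size',np.array(r_[1]),'ang %.1f'%r_[2],'mean',Q.mean(0),'z95 %.4f'%np.percentile(Q[:,2],95),'pca',pca)
E
python3 m.py
```

```text
top housing 1355 rect c [ 0.5246 -0.0314] size [0.1235 0.1563] ang 76.1 mean [ 0.5271 -0.0252  0.1305] z95 0.1334 pca [-0.9679  0.2513  0.0008]
top knobtop 78 rect c [ 0.5169 -0.0217] size [0.014  0.0415] ang 76.7 mean [ 0.5168 -0.0219  0.1741] z95 0.1785 pca [-0.9642  0.2652  0.0072]
top knobdisc 59 rect c [ 0.512 -0.033] size [0.0174 0.0409] ang 64.3 mean [ 0.513  -0.0333  0.145 ] z95 0.1491 pca [-0.9468  0.3207 -0.0258]
top handle 204 rect c [ 0.5504 -0.3502] size [0.0182 0.1078] ang 89.9 mean [ 0.5519 -0.3491  0.0804] z95 0.0858 pca [-0.9999 -0.0058 -0.014 ]
top rod 120 rect c [ 0.4444 -0.3553] size [0.0903 0.0254] ang 5.8 mean [ 0.4455 -0.3517  0.0736] z95 0.0780 pca [-0.9997 -0.0254 -0.0015]
top tray 6283 rect c [0.4773 0.3699] size [0.2789 0.2774] ang 89.4 mean [0.4756 0.3691 0.0043] z95 0.0203 pca [-0.895  -0.4461  0.001 ]
top tubeup 573 rect c [ 0.4974 -0.0911] size [0.0851 0.102 ] ang 72.7 mean [ 0.4914 -0.0928  0.134 ] z95 0.1568 pca [-0.8058 -0.5922  0.0069]
side housing 636 rect c [ 0.5248 -0.0216] size [0.1122 0.1575] ang 76.7 mean [ 0.5252 -0.0133  0.1309] z95 0.1334 p
[... 172 characters left out ...]
side knobdisc 90 rect c [ 0.5196 -0.0133] size [0.0249 0.0468] ang 74.4 mean [ 0.5157 -0.0132  0.1484] z95 0.1589 pca [-0.9664  0.257  -0.0077]
side handle 94 rect c [ 0.5494 -0.3513] size [0.1054 0.0247] ang 0.9 mean [ 0.5524 -0.3474  0.0797] z95 0.0847 pca [-1.      0.0025 -0.0015]
side rod 60 rect c [ 0.442  -0.3496] size [0.0354 0.0903] ang 81.8 mean [ 0.4439 -0.3494  0.0733] z95 0.0779 pca [0.9982 0.057  0.0171]
side tray 4540 rect c [0.4774 0.334 ] size [0.2052 0.2789] ang 88.9 mean [0.4771 0.3495 0.0066] z95 0.0249 pca [-1.      0.0023 -0.0002]
side tubeup 204 rect c [ 0.4845 -0.0884] size [0.071  0.0794] ang 76.1 mean [ 0.4791 -0.1036  0.1359] z95 0.1578 pca [-0.8154  0.2544 -0.52  ]
```

```bash
cat >> h.py <<'E'
from scipy.spatial.transform import Rotation as Ro
np.set_printoptions(suppress=True,precision=4)
def down(h,tilt=0):  # tool x heading h deg; tilt about tool y
    a=np.radians(h);x=np.array([np.cos(a),np.sin(a),0]);z=np.array([0,0,-1.]);R=np.stack([x,np.cross(z,x),z],1)
    return R@Ro.from_rotvec([0,tilt,0],degrees=True).as_matrix()
def rel(p,R):
    s=r.sense();R0=s['ee_rot'];d=R0.T@(np.array(p)-s['tcp_pos']);w=Ro.from_matrix(R0.T@R).as_rotvec(degrees=True)
    print('shift',d,'rot',w,'| j',s['joints'],'t',s['time_s']);return d,w
def fish(c): # wrist cloud
    z=c['z_map'];K=c['K'];v,u=np.mgrid[:z.shape[0],:z.shape[1]]
    x=(u-K[0,2])/K[0,0];y=(v-K[1,2])/K[1,1];th=np.hypot(x,y)+1e-9;k=np.tan(np.minimum(th,1.5))/th
    P=np.stack([x*k*z,-y*k*z,-z],-1);T=c['world_from_camera'];W=P@T[:3,:3].T+T[:3,3];W[z==0]=np.nan;return W
E
python3 -c "
from h import *
rel((.516,-.0215,.26),down(166.3))
t=np.load('pics/top0.png.npz');K=t['K'];T=np.linalg.inv(t['world_from_camera'])
for p in((.5118,-.1235,.15),(.5157,-.0215,.174)):
    q=T[:3,:3]@np.array(p)+T[:3,3];print(K[0,0]*q[0]/-q[2]+K[0,2],K[1,1]*q[1]/q[2]+K[1,2])
W=cloud(t)
for u,v in((467,158),(463,172),(235,160)): print(W[v,u])
"
```

```text
shift [-0.4823  0.4401 -0.0678] rot [ 0.0908 -0.0299 32.246 ] | j [-56.6308  22.0793   0.3987  -0.0223 -68.4115 -14.815 ] t 0.15
366.87306338889954 213.7755591786375
329.9819508911653 210.48482893509367
[ 0.6836 -0.4158  0.1184]
[ 0.6465 -0.4075  0.1009]
[0.7059 0.2802 0.0058]
```

The rows are not in the units I measure in: shifts go in units of 50 mm and turns go in units of 4 degrees. I convert before sending: -0.05 m is -1, -0.24 m is -4.8, 32.2 degrees is 8.05.

Call:
steer_hand(
  offsets=[1,0,0,-1,0,0,0,1,-0.6,0.6,-1.36,0,0,1.5,1,-1.3,1.2,-1.36,0,0,3,1,-2,1.8,-1.36,0,0,4.5,1,-2.7,2.4,-1.36,0,0,6,1,-3.4,3.1,-1.36,0,0,8.05,1,-4.1,3.7,-1.36,0,0,8.05,1,-4.8,4.4,-1.36,0,0,8.05],
)

```text
time_s: 0.95
tcp_pos: [0.3568, -0.3061, 0.2602]
ee_rot: [[-0.972, 0.237, 0.0], [0.237, 0.972, 0.0], [-0.0, 0.0, -1.0]]
wrist_force: [1.4, 0.2, 0.8]
gripper_width: 0.994
gripper_force: 0.0
```

```bash
python3 -c "
from h import *
rel((.516,-.0215,.26),down(166.3))"
```

```text
shift [-0.0873  0.3142  0.0003] rot [0.0057 0.0061 0.0036] | j [-20.7586   4.0522 -13.499   -0.0067 -72.4435 -82.9357] t 0.95
```

Call:
steer_hand(
  offsets=[1,-0.24,0.9,0,0,0,0,1,-0.5,1.8,0,0,0,0,1,-0.74,2.7,0,0,0,0,1,-1,3.6,0,0,0,0,1,-1.24,4.5,0,0,0,0,1,-1.5,5.4,0,0,0,0,1,-1.746,6.284,0,0,0,0,1,-1.746,6.284,0,0,0,0],
)

```text
time_s: 1.75
tcp_pos: [0.5171, -0.0192, 0.2593]
ee_rot: [[-0.973, 0.231, -0.001], [0.231, 0.973, 0.0], [0.001, 0.0, -1.0]]
wrist_force: [-0.9, -0.4, 0.7]
gripper_width: 1.004
gripper_force: 0.0
```

```bash
python3 - <<'E'
from h import *
from m import comp
c=cap('wrist','w1.png');W=fish(c)
for k,a in dict(bar=((.515,-.0215),.166,.185,.04),house=((.52,-.025),.127,.134,.13)).items():
    Q=comp(W,*a);q=cv2.minAreaRect(Q[:,:2].astype(np.float32));print(k,len(Q),q,Q.mean(0))
rel((.516,-.0215,.154),down(166.3))
E
```

```text
top housing 1355 rect c [ 0.5246 -0.0314] size [0.1235 0.1563] ang 76.1 mean [ 0.5271 -0.0252  0.1305] z95 0.1334 pca [-0.9679  0.2513  0.0008]
top knobtop 78 rect c [ 0.5169 -0.0217] size [0.014  0.0415] ang 76.7 mean [ 0.5168 -0.0219  0.1741] z95 0.1785 pca [-0.9642  0.2652  0.0072]
top knobdisc 59 rect c [ 0.512 -0.033] size [0.0174 0.0409] ang 64.3 mean [ 0.513  -0.0333  0.145 ] z95 0.1491 pca [-0.9468  0.3207 -0.0258]
top handle 204 rect c [ 0.5504 -0.3502] size [0.0182 0.1078] ang 89.9 mean [ 0.5519 -0.3491  0.0804] z95 0.0858 pca [-0.9999 -0.0058 -0.014 ]
top rod 120 rect c [ 0.4444 -0.3553] size [0.0903 0.0254] ang 5.8 mean [ 0.4455 -0.3517  0.0736] z95 0.0780 pca [-0.9997 -0.0254 -0.0015]
top tray 6283 rect c [0.4773 0.3699] size [0.2789 0.2774] ang 89.4 mean [0.4756 0.3691 0.0043] z95 0.0203 pca [-0.895  -0.4461  0.001 ]
top tubeup 573 rect c [ 0.4974 -0.0911] size [0.0851 0.102 ] an
[... 790 characters left out ...]
e tray 4540 rect c [0.4774 0.334 ] size [0.2052 0.2789] ang 88.9 mean [0.4771 0.3495 0.0066] z95 0.0249 pca [-1.      0.0023 -0.0002]
side tubeup 204 rect c [ 0.4845 -0.0884] size [0.071  0.0794] ang 76.1 mean [ 0.4791 -0.1036  0.1359] z95 0.1578 pca [-0.8154  0.2544 -0.52  ]
bar 648 ((0.5171237587928772, -0.022715797647833824), (0.013327500782907009, 0.04146866500377655), 76.20175170898438) [ 0.5161 -0.0225  0.1734]
house 10922 ((0.5214859247207642, -0.04296386241912842), (0.14326658844947815, 0.15304933488368988), 76.41462707519531) [ 0.5216 -0.0268  0.1298]
shift [-0.0004 -0.0004  0.1054] rot [-0.032  -0.0918  0.2592] | j [  15.6899    8.9519   -7.9317   -0.0178  -73.2121 -119.1256] t 1.8
```

View pics/w1.png

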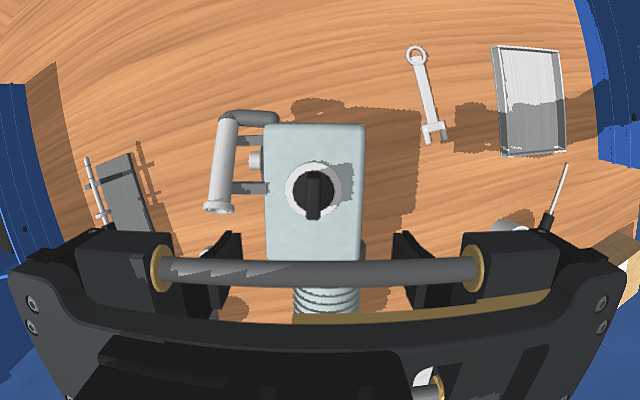

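The knob bar sits at px (314,195), upright in the wrist view, with the fingers straddling it. Joint 6 would come too close to its limit during the twist, so I'll use the opposite tool heading.

Scaled: -32 degrees is -8.

Call:
steer_hand(
  offsets=[1,0,0,0,0,0,-2,1,0,0,0,0,0,-4,1,0,0,0,0,0,-6,1,0,0,0,0,0,-8,1,0,0,0,0,0,-10,1,0,0,0,0,0,-12,1,0,0,0,0,0,-14,1,0,0,0,0,0,-16],
  quiet=true,
)

```text
ok
```

Call:
steer_hand(
  offsets=[1,0,0,0,0,0,-2,1,0,0,0,0,0,-4,1,0,0,0,0,0,-6,1,0,0,0,0,0,-8,1,0,0,0,0,0,-10,1,0,0,0,0,0,-12,1,0,0,0,0,0,-14,1,0,0,0,0,0,-16],
  quiet=true,
)

```text
ok
```

Call:
steer_hand(
  offsets=[1,0,0,0.2,0,0,-2,1,0,0,0.4,0,0,-4,1,0,0,0.6,0,0,-6,1,0,0,0.8,0,0,-8,1,0,0,1,0,0,-10,1,0,0,1.1,0,0,-12,1,0,0,1.2,0,0,-13,1,0,0,1.2,0,0,-13],
)

```text
time_s: 4.2
tcp_pos: [0.514, -0.0242, 0.1996]
ee_rot: [[0.971, -0.238, -0.002], [-0.238, -0.971, -0.0], [-0.002, 0.001, -1.0]]
wrist_force: [-0.7, -0.3, -0.0]
gripper_width: 1.0
gripper_force: 0.0
```

```bash
python3 -c "
from h import *
rel((.5165,-.022,.154),down(-13.8))"
```

```text
shift [ 0.002  -0.0027  0.0456] rot [0.0422 0.1123 0.0537] | j [ 15.3873  11.0077 -14.0662  -0.0197 -65.0448  60.8748] t 4.2
```

Scaled: 0.0455 m is 0.91, 0.037 m is 0.74, 0.1 degrees is 0.025.

Call:
steer_hand(
  offsets=[1,0.04,-0.054,0.24,0,0,0,1,0.04,-0.054,0.5,0,0,0,1,0.04,-0.054,0.74,0,0,0,1,0.04,-0.054,0.91,0,0.025,0,1,0.04,-0.054,0.91,0,0.025,0,1,0.04,-0.054,0.91,0,0.025,0],
)

```text
time_s: 4.8
tcp_pos: [0.518, -0.021, 0.1549]
ee_rot: [[0.972, -0.236, 0.002], [-0.236, -0.972, -0.001], [0.002, 0.0, -1.0]]
wrist_force: [-0.5, 0.4, 0.4]
gripper_width: 1.001
gripper_force: 0.0
```

```bash
python3 -c "
from h import *
rel((.5165,-.022,.154),down(-13.8))"
```

```text
shift [-0.0012  0.0013  0.0009] rot [ 0.0156 -0.1112  0.1515] | j [ 15.6764  13.4802 -17.7301   0.0798 -58.7006  60.6337] t 4.8
```

Call:
steer_hand(
  offsets=[0.5,0,0,0,0,0,0,0,0,0,0,0,0,0,0,0,0,0,0,0,0,0,0,0,0,0,0,0,0,0,0,0,0,0,0,0,0,0,0,0,0,0,0,0,0,0,0,0,0,0,0,0,0,0,0,0],
)

```text
time_s: 5.6
tcp_pos: [0.5178, -0.021, 0.1549]
ee_rot: [[0.972, -0.236, 0.002], [-0.236, -0.972, -0.0], [0.002, 0.0, -1.0]]
wrist_force: [0.1, -0.4, 0.2]
gripper_width: 0.351
gripper_force: 0.0
```

```bash
python3 -c "
from h import *
rel((.5165,-.022,.154),down(-13.8));print(r.sense()['moment'])"
```

```text
shift [-0.0011  0.0013  0.0009] rot [ 0.001  -0.1011  0.1503] | j [ 15.6748  13.4674 -17.7439   0.059  -58.7011  60.6449] t 5.6
[-0.1057  0.1574 -0.0319]
```

Call:
steer_hand(
  offsets=[0,-0.02,0.02,0,0,0,0,0,-0.02,0.02,0,0,0,0,0,-0.02,0.02,0,0,0,0,0,-0.02,0.02,0,0,0,0,0,-0.02,0.02,0,0,0,0,0,-0.02,0.02,0,0,0,0],
)

```text
time_s: 6.2
tcp_pos: [0.5167, -0.0217, 0.1549]
ee_rot: [[0.972, -0.236, 0.002], [-0.236, -0.972, -0.0], [0.002, -0.0, -1.0]]
wrist_force: [0.4, 0.2, 0.7]
gripper_width: 0.004
gripper_force: 0.0
```

```bash
python3 -c "
from h import *
rel((.5165,-.022,.154),down(-13.8));print(r.sense()['moment'])"
```

```text
shift [-0.0001  0.0004  0.0009] rot [-0.0014 -0.1021  0.1526] | j [ 15.6331  13.3568 -17.8953   0.0572 -58.6582  60.6898] t 6.2
[-0.0988  0.1329 -0.0416]
```

The fingers shut fully with nothing between them, so I'll look.

```bash
python3 - <<'E'
from h import *
cap('wrist','w2.png');cap('side','s2.png')
a=cv2.imread('pics/w2.png')[90:290,200:440];b=cv2.imread('pics/s2.png')[130:250,240:400]
a=cv2.resize(a,(400,333));b=cv2.resize(b,(400,300));cv2.imwrite('pics/v2.png',np.vstack([cv2.resize(a,(480,300)),cv2.resize(b,(480,300))]))
E
```

```text
(no output)
```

View pics/v2.png

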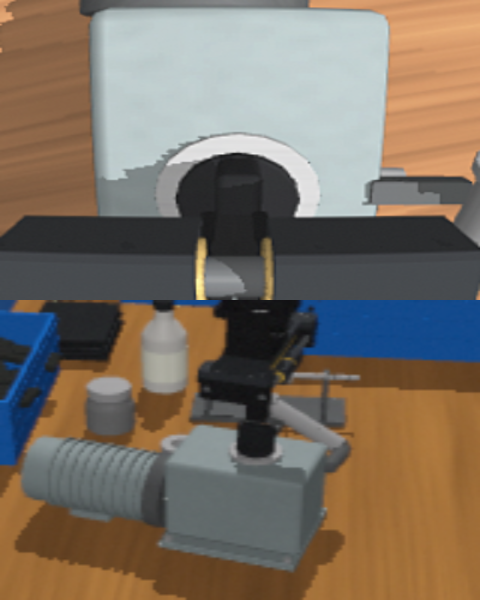

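```bash
python3 - <<'E'
from h import *
c=np.load('pics/w2.png.npz');W=fish(c)
a=c['pixels'][160:235,270:370,::-1];cv2.imwrite('pics/v3.png',cv2.resize(a,(800,600),interpolation=cv2.INTER_CUBIC))
s=r.sense();L=(W-s['tcp_pos'])@s['ee_rot']
for v in range(164,216,4): print(v,[tuple(int(x) for x in np.round(L[v,u]*1000)) for u in range(296,346,6)])
E
```

```text
164 [(41, -14, 24), (41, -10, 25), (41, -6, 24), (41, -2, 26), (41, 2, 26), (41, 7, 25), (41, 11, 25), (41, 15, 26), (41, 19, 24)]
168 [(38, -15, 24), (38, -10, 26), (38, -6, 25), (38, -2, 23), (38, 2, 25), (38, 7, 25), (38, 11, 25), (38, 15, 24), (38, 19, 25)]
172 [(35, -15, 24), (35, -10, 25), (35, -6, 24), (35, -2, 24), (35, 2, 24), (35, 7, 25), (35, 11, 25), (35, 15, 25), (35, 20, 25)]
176 [(32, -15, 25), (32, -10, 24), (32, -6, 26), (32, -2, 26), (32, 2, 25), (32, 7, 26), (32, 11, 25), (32, 15, 25), (32, 20, 25)]
180 [(29, -15, 25), (29, -10, 25), (30, -6, 22), (30, -2, 19), (30, 2, 20), (30, 7, 22), (29, 11, 25), (29, 15, 24), (29, 20, 24)]
184 [(27, -15, 22), (28, -10, 18), (28, -6, 19), (27, -2, 19), (28, 2, 18), (27, 7, 20), (28, 11, 19), (27, 15, 20), (26, 20, 27)]
188 [(25, -14, 19), (25, -10, 19), (24, -6, 20), (25, -2, 19), (25, 2, 19), (25, 7, 19), (25, 11, 18), (25, 15, 20), (24, 19, 20)]
192 [(22, -14, 19), (22, -10, 19), (22, -6, 19), (22, -2, 17), (23, 2, 16), (22, 7, 19), (22, 11, 20), (22, 15, 19), (22, 19, 19)]
196 [(19, -15, 20), (19, -10, 20), (21, -6, 12), (22, -2, 7), (22, 2, 6), (21, 6, 9), (21, 11, 12), (19, 15, 19), (19, 19, 19)]
200 [(17, -14, 14), (19, -10, 10), (18, -6, 11), (22, -2, -5), (22, 2, -5), (22, 6, -4), (18, 11, 12), (18, 15, 12), (16, 19, 19)]
204 [(15, -14, 12), (15, -10, 11), (15, -6, 11), (22, -1, -14), (22, 2, -14), (22, 6, -13), (15, 11, 11), (15, 15, 12), (13, 20, 19)]
208 [(12, -14, 11), (13, -10, 11), (19, -5, -12), (21, -1, -18), (21, 2, -19), (21, 6, -18), (12, 11, 11), (12, 15, 11), (12, 19, 11)]
212 [(10, -14, 10), (10, -10, 10), (18, -5, -16), (19, -1, -20), (19, 2, -21), (19, 6, -19), (10, 11, 11), (10, 15, 10), (10, 19, 10)]
```

View pics/v3.png

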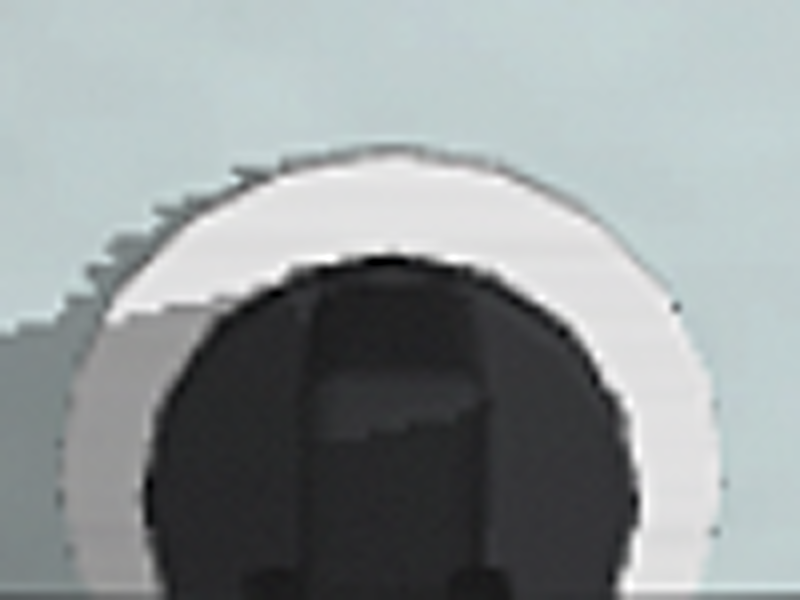

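The wrist view shows the two fingertips (near zoom px 265 and 480) flanking the bar (300–480). That contradicts the 0.004 reading, so I'll test with a small twist and watch the readings.

Call:
steer_hand(
  offsets=[0,0,0,0,0,0,1,0,0,0,0,0,0,2,0,0,0,0,0,0,3,0,0,0,0,0,0,4,0,0,0,0,0,0,4,0,0,0,0,0,0,4],
)

```text
time_s: 6.9
tcp_pos: [0.5166, -0.0217, 0.1548]
ee_rot: [[0.87, -0.493, 0.002], [-0.493, -0.87, -0.0], [0.002, -0.0, -1.0]]
wrist_force: [0.0, 0.4, -0.5]
gripper_width: 0.006
gripper_force: 0.0
```

```bash
python3 - <<'E'
from h import *
s=r.sense();print(s['moment'],s['gripper_width'],s['gripper_force'])
c=cap('wrist','w4.png')
a=c['pixels'][150:290,250:390,::-1];cv2.imwrite('pics/v4.png',cv2.resize(a,(600,600),interpolation=cv2.INTER_CUBIC))
E
```

```text
[-0.0576  0.1749  0.0425] 0.0061996693413267825 0.0
```

View pics/v4.png

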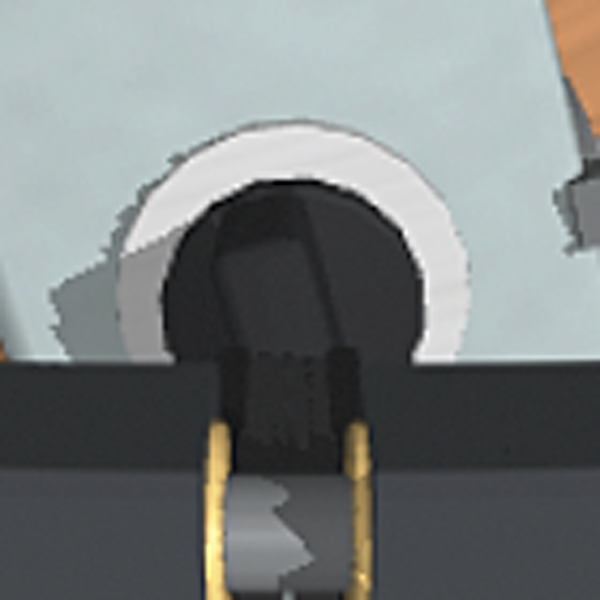

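```bash
python3 - <<'E'
from h import *
c=np.load('pics/w4.png.npz');W=fish(c);s=r.sense();L=(W-s['tcp_pos'])@s['ee_rot']
for v in range(222,262,3): print(v,[tuple(int(x) for x in np.round(L[v,u]*1000)) for u in range(292,346,4)])
for n in('side','top'):
    P=cloud(cap(n,n+'5.png'));m=(np.hypot(P[...,0]-.5165,P[...,1]+.022)<.05)&(P[...,2]>.15)
    print(n,[(tuple(np.round((s['ee_rot'].T@(p-s['tcp_pos']))*1000).astype(int))) for p in P[m][::max(1,m.sum()//40)]])
E
```

```text
222 [(2, -17, 12), (2, -14, 11), (2, -12, 11), (12, -7, -19), (12, -5, -19), (13, -3, -19), (13, 0, -19), (12, 2, -18), (12, 4, -17), (2, 8, 11), (2, 11, 11), (2, 13, 11), (2, 16, 11), (3, 19, 10)]
225 [(0, -17, 11), (1, -14, 10), (0, -12, 10), (11, -7, -20), (11, -5, -19), (11, -3, -19), (11, 0, -19), (10, 2, -18), (11, 4, -19), (2, 8, 5), (0, 11, 11), (0, 13, 11), (0, 16, 11), (0, 19, 12)]
228 [(-2, -17, 11), (-2, -14, 11), (-2, -12, 10), (8, -8, -16), (9, -5, -19), (9, -3, -18), (9, 0, -19), (9, 2, -19), (9, 4, -19), (4, 7, -5), (-2, 11, 12), (-2, 14, 12), (-2, 16, 12), (-2, 19, 11)]
231 [(-5, -17, 12), (-4, -14, 10), (-4, -12, 11), (11, -7, -31), (7, -5, -18), (8, -3, -21), (7, 0, -19), (7, 2, -19), (7, 4, -19), (11, 6, -29), (11, 9, -30), (-4, 14, 11), (-4, 16, 11), (-4, 19, 10)]
234 [(39, -7, -107), (38, -6, -105), (38, -5, -104), (11, -7, -34), (11, -5, -34), (10, -3, -31), (10, 0, -31), (9, 2, -30), (9, 4, -30), (11, 6, -34), (12, 8, -37), (38, 6, -105), (38, 7, -105), (38, 8, -105)]
237 [(38, -7, -108), (38, -6, -107), (37, -5, -105), (11, -7, -40), (10, -5, -36), (10, -2, -
[... 4969 characters left out ...]
np.int64(1), np.int64(41), np.int64(-338)), (np.int64(-36), np.int64(8), np.int64(-389)), (np.int64(-16), np.int64(38), np.int64(-366)), (np.int64(-37), np.int64(18), np.int64(-386)), (np.int64(-47), np.int64(-2), np.int64(-361)), (np.int64(-17), np.int64(38), np.int64(-324)), (np.int64(-33), np.int64(25), np.int64(-340)), (np.int64(-36), np.int64(20), np.int64(-319)), (np.int64(-36), np.int64(22), np.int64(-299)), (np.int64(-39), np.int64(4), np.int64(-245)), (np.int64(-31), np.int64(-17), np.int64(-125)), (np.int64(-37), np.int64(-14), np.int64(-131)), (np.int64(-29), np.int64(8), np.int64(-126)), (np.int64(-28), np.int64(24), np.int64(-122)), (np.int64(-32), np.int64(35), np.int64(-117))]
```

The depth image puts the lower end of the finger about 30 mm behind the reported TCP, i.e. above the bar. I'll check that in the other pictures before using it.

```bash
python3 - <<'E'
from h import *
s=r.sense()
P=cloud(np.load('pics/side5.png.npz'));L=(P-s['tcp_pos'])@s['ee_rot']
m=(np.abs(L[...,0])<35)&(np.abs(L[...,1])<35)
v,u=np.where(m);print(u.min(),u.max(),v.min(),v.max())
uc=int(np.median(u[(L[v,u][:,2]>-40)&(L[v,u][:,2]<0)]));print('col',uc)
for vv in range(150,205,2): print(vv,[tuple(int(x) for x in np.nan_to_num(np.round(L[vv,q]*1000))) for q in (uc-6,uc-3,uc,uc+3,uc+6)])
# w1: open fingers (tool pose then)
c=np.load('pics/w1.png.npz');W=fish(c)
R0=down(166.4);p0=np.array([.516,-.0215,.2594]);L=(W-p0)@R0
m=(np.abs(L[...,0])<15)&(np.abs(L[...,1])<65)&(np.abs(L[...,1])>20)&(L[...,2]<20)
q=L[m];print('w1 fingers z hist',np.histogram(q[:,2],bins=np.arange(-120,20,10)),q[q[:,2]>-40][::20])
E
```

```text
0 639 0 399
col 224
150 [(1155, 606, 477), (512, 41, 44), (519, 63, 55), (541, 100, 78), (538, 113, 82)]
152 [(1156, 606, 491), (503, 31, 46), (521, 63, 65), (515, 74, 68), (526, 101, 82)]
154 [(1152, 600, 502), (504, 31, 55), (518, 60, 72), (507, 65, 70), (494, 70, 69)]
156 [(483, -4, 42), (497, 23, 58), (506, 47, 71), (501, 58, 75), (489, 63, 73)]
158 [(471, -17, 41), (491, 16, 62), (506, 46, 80), (490, 47, 75), (487, 60, 80)]
160 [(473, -16, 51), (491, 15, 71), (494, 34, 80), (490, 46, 84), (475, 47, 80)]
162 [(474, -17, 60), (492, 15, 80), (493, 31, 87), (484, 39, 88), (472, 44, 86)]
164 [(475, -17, 69), (491, 13, 87), (508, 44, 107), (478, 32, 92), (449, 21, 77)]
166 [(468, -25, 71), (464, -13, 75), (455, -6, 76), (443, -2, 74), (438, 8, 77)]
168 [(458, -35, 72), (453, -24, 76), (446, -15, 77), (440, -6, 80), (430, 0, 79)]
170 [(417, -72, 50), (407, -67, 48), (0, 0, 0), (388, -55, 48), (376, -52, 45)]
172 [(414, -77, 55), (402, -72, 53), (394, -66, 53), (387, -58, 54), (375, -54, 52)]
174 [(414, -77, 63), (404, -72, 62), (391, -70, 59), (387, -58, 63), (374, -56, 59)]
176 [(419,
[... 791 characters left out ...]
, -199, 38), (277, -197, 34), (270, -191, 35), (261, -186, 34), (385, -57, 150)]
196 [(278, -211, 35), (267, -207, 33), (261, -200, 35), (252, -195, 34), (381, -62, 155)]
198 [(266, -222, 32), (259, -215, 33), (251, -210, 33), (253, -196, 42), (369, -74, 154)]
200 [(259, -229, 34), (254, -221, 36), (244, -217, 34), (253, -197, 49), (268, -169, 70)]
202 [(250, -238, 33), (244, -231, 35), (237, -225, 35), (246, -204, 50), (258, -180, 68)]
204 [(242, -246, 33), (233, -242, 31), (233, -229, 39), (242, -209, 54), (257, -181, 75)]
w1 fingers z hist (array([0, 0, 0, 0, 0, 0, 0, 0, 0, 0, 0, 0, 0]), array([-120, -110, -100,  -90,  -80,  -70,  -60,  -50,  -40,  -30,  -20,
        -10,    0,   10])) []
```

```bash
python3 - <<'E'
from h import *
s=r.sense();c=np.load('pics/side5.png.npz')
P=cloud(c);L=(P-s['tcp_pos'])@s['ee_rot'];T=np.linalg.inv(c['world_from_camera']);K=c['K']
q=T[:3,:3]@s['tcp_pos']+T[:3,3];u=K[0,0]*q[0]/-q[2]+K[0,2];v=K[1,1]*q[1]/q[2]+K[1,2];print(u,v)
u=int(u);v=int(v)
for vv in range(v-36,v+10,2): print(vv,[tuple(int(x) for x in np.nan_to_num(np.round(L[vv,k]*1000))) for k in range(u-8,u+9,4)])
c=np.load('pics/w1.png.npz');W=fish(c);L=(W-[.516,-.0215,.2594])@down(166.4)
for vv in range(225,275,6): print(vv,[tuple(int(x) for x in np.nan_to_num(np.round(L[vv,k]*1000))) for k in range(205,245,6)])
E
```

```text
324.57798830982824 185.220102129675
149 [(7, -45, -150), (-11, -50, -157), (-24, -48, -160), (-27, -30, -153), (-25, -3, -142)]
151 [(4, -49, -145), (-11, -49, -150), (-22, -45, -152), (-27, -30, -147), (-28, -8, -138)]
153 [(-4, -60, -146), (-13, -52, -145), (-27, -53, -150), (-28, -30, -140), (-26, -5, -129)]
155 [(-9, -68, -144), (-20, -63, -145), (-27, -52, -143), (-27, -29, -133), (-29, -8, -124)]
157 [(-16, -78, -144), (-28, -74, -146), (-27, -52, -136), (-27, -28, -125), (-36, -21, -125)]
159 [(-22, -87, -143), (-33, -82, -144), (-39, -71, -141), (-28, -30, -120), (-40, -27, -122)]
161 [(-27, -94, -141), (-38, -90, -143), (-15, -32, -109), (-32, -37, -117), (-40, -26, -115)]
163 [(-25, -92, -133), (-39, -92, -137), (-31, -57, -119), (-31, -33, -108), (-39, -24, -107)]
165 [(-23, -88, -124), (-38, -90, -130), (-36, -64, -117), (-12, -3, -81), (191, 358, 151)]
167 [(-21, -85, -115), (-35, -85, -119), (-3, -11, -75), (-14, -5, -75), (182, 344, 151)]
169 [(-20, -83, -107), (-37, -87, -114), (-1, -8, -65), (-12, -2, -66), (32, 95, -6)]
171 [(212, 268, 145), (-35, -84, -106), (-1, -
[... 1304 characters left out ...]
0), (-122, -170, 259), (10, -50, -48), (11, -45, -51), (9, -43, -47), (8, -41, -43), (3, -41, -31)]
249 [(-127, -177, 245), (10, -50, -57), (10, -47, -57), (8, -45, -53), (9, -42, -54), (5, -41, -44), (0, -41, -33)]
255 [(10, -50, -65), (10, -47, -65), (9, -45, -62), (8, -43, -60), (6, -41, -56), (1, -42, -44), (-4, -41, -34)]
261 [(32, -30, -115), (32, -29, -114), (32, -27, -114), (32, -25, -114), (32, -23, -114), (32, -21, -114), (32, -19, -114)]
267 [(31, -30, -116), (31, -28, -117), (31, -26, -117), (31, -24, -116), (31, -22, -116), (31, -21, -117), (31, -19, -116)]
273 [(30, -29, -118), (29, -28, -117), (29, -26, -117), (29, -24, -117), (29, -23, -117), (30, -21, -117), (30, -19, -117)]
```

Three pictures agree: with the fingers open and shut, from the wrist and from the side, the real fingertips lie about 32 mm behind the reported TCP. I'll correct for that by opening, turning back, descending 34 mm and closing.

The rows are not in the units I measure in: shifts go in units of 50 mm and turns go in units of 4 degrees. I convert before sending: 0.034 m is 0.68, 0.024 m is 0.48, -16 degrees is -4.

Call:
steer_hand(
  offsets=[0.5,0,0,0,0,0,-2,0.6,0,0,0,0,0,-4,0.6,0,0,0,0,0,-4,0.6,0,0,0,0,0,-4,0.6,0,0,0,0,0,-4,0.6,0,0,0.24,0,0,-4,0.6,0,0,0.48,0,0,-4,0.6,0,0,0.68,0,0,-4],
)

```text
time_s: 7.85
tcp_pos: [0.5158, -0.0218, 0.1191]
ee_rot: [[0.972, -0.237, -0.0], [-0.237, -0.972, -0.001], [-0.0, 0.001, -1.0]]
wrist_force: [0.1, 0.5, -0.2]
gripper_width: 0.577
gripper_force: 0.0
```

Call:
steer_hand(
  offsets=[0,0,0,0,0,0,0,0,0,0,0,0,0,0,0,0,0,0,0,0,0,0,0,0,0,0,0,0,0,0,0,0,0,0,0,0,0,0,0,0,0,0,0,0,0,0,0,0,0,0,0,0,0,0,0,0],
)

```text
time_s: 8.65
tcp_pos: [0.5165, -0.0227, 0.1212]
ee_rot: [[0.972, -0.237, 0.001], [-0.237, -0.972, -0.002], [0.002, 0.001, -1.0]]
wrist_force: [1.0, -4.6, 1.3]
gripper_width: 0.156
gripper_force: 30.0
```

```bash
python3 -c "
from h import *
rel((.5165,-.022,.121),down(-13.8));print(r.sense()['moment'])"
```

```text
shift [-0.0002 -0.0007  0.0002] rot [ 0.0788 -0.1058  0.1198] | j [ 15.5662  15.3531 -20.6201   0.149  -53.9732  60.6661] t 8.65
[-1.6021  0.1559 -0.2116]
```

The grip is now on: opening 0.156, which is about 13.6 mm, with 30 N. Next I'll twist.

Scaled: 30 degrees is 7.5.

Call:
steer_hand(
  offsets=[0,0,0,0,0,0,1.5,0,0,0,0,0,0,3,0,0,0,0,0,0,4.5,0,0,0,0,0,0,6,0,0,0,0,0,0,7.5,0,0,0,0,0,0,9,0,0,0,0,0,0,10.5,0,0,0,0,0,0,11.5],
)

```text
time_s: 9.45
tcp_pos: [0.517, -0.0222, 0.1212]
ee_rot: [[0.503, -0.864, 0.002], [-0.864, -0.503, -0.001], [0.002, -0.001, -1.0]]
wrist_force: [1.1, -3.2, 0.8]
gripper_width: 0.158
gripper_force: 30.0
```

```bash
python3 -c "
from h import *
print(r.sense()['moment'])"
```

```text
[-1.043   0.0127  0.1232]
```

Call:
steer_hand(
  offsets=[0,0,0,0,0,0,1,0,0,0,0,0,0,1.75,0,0,0,0,0,0,2.5,0,0,0,0,0,0,3,0,0,0,0,0,0,3,0,0,0,0,0,0,3],
)

```text
time_s: 10.05
tcp_pos: [0.5171, -0.0221, 0.1212]
ee_rot: [[0.316, -0.949, 0.003], [-0.949, -0.316, -0.001], [0.002, -0.002, -1.0]]
wrist_force: [0.6, -4.6, 0.7]
gripper_width: 0.158
gripper_force: 30.0
```

```bash
python3 -c "
from h import *
rel((.5165,-.022,.121),down(-13.8-57.3));print(r.sense()['moment'])"
```

```text
shift [-0.0003  0.0005  0.0002] rot [-0.1218 -0.1099 -0.469 ] | j [ 15.6047  15.3698 -20.5893   0.1278 -53.9134   2.7511] t 10.05
[-1.4615 -0.2458  0.2251]
```

Call:
steer_hand(
  offsets=[0,0,0,0,0,0,0.5,0,0,0,0,0,0,1,0,0,0,0,0,0,1,0,0,0,0,0,0,1],
)

```text
time_s: 10.45
tcp_pos: [0.517, -0.0218, 0.1213]
ee_rot: [[0.25, -0.968, 0.002], [-0.968, -0.25, -0.001], [0.002, -0.002, -1.0]]
wrist_force: [-0.6, -3.7, 2.2]
gripper_width: 0.169
gripper_force: 30.0
```

```bash
python3 -c "
from h import *
print(r.sense()['moment'])"
```

```text
[-1.1682 -0.0434  0.6663]
```

Call:
steer_hand(
  offsets=[1,0,0,0,0,0,-0.5,1,0,0,0,0,0,-1,1,0,0,0,0,0,-1,1,0,0,0,0,0,-1,1,0,0,0,0,0,-1,1,0,0,0,0,0,-1,1,0,0,0,0,0,-1,1,0,0,0,0,0,-1],
)

```text
time_s: 11.25
tcp_pos: [0.5167, -0.0215, 0.1208]
ee_rot: [[0.315, -0.949, 0.002], [-0.949, -0.315, -0.0], [0.001, -0.002, -1.0]]
wrist_force: [0.8, 0.0, 0.5]
gripper_width: 0.81
gripper_force: 0.0
```

Call:
steer_hand(
  offsets=[1,0,0,0,0,0,0,1,0,0,0,0,0,0,1,0,0,-0.6,0,0,0,1,0,0,-1.4,0,0,0,1,0,0,-2.2,0,0,0,1,0,0,-3.2,0,0,0,1,0,0,-3.2,0,0,0],
)

```text
time_s: 11.95
tcp_pos: [0.5204, -0.0217, 0.2888]
ee_rot: [[0.316, -0.949, 0.018], [-0.949, -0.316, 0.001], [0.005, -0.017, -1.0]]
wrist_force: [0.5, 0.2, 0.3]
gripper_width: 0.999
gripper_force: 0.0
```

```bash
python3 - <<'E'
from h import *
from m import comp
W=fish(cap('wrist','w6.png'));Q=comp(W,(.5165,-.022),.166,.185,.04);print('KNOB',cv2.minAreaRect(Q[:,:2].astype(np.float32)))
rel((.5474,-.3492,.2),down(180))
E
```

```text
top housing 1355 rect c [ 0.5246 -0.0314] size [0.1235 0.1563] ang 76.1 mean [ 0.5271 -0.0252  0.1305] z95 0.1334 pca [-0.9679  0.2513  0.0008]
top knobtop 78 rect c [ 0.5169 -0.0217] size [0.014  0.0415] ang 76.7 mean [ 0.5168 -0.0219  0.1741] z95 0.1785 pca [-0.9642  0.2652  0.0072]
top knobdisc 59 rect c [ 0.512 -0.033] size [0.0174 0.0409] ang 64.3 mean [ 0.513  -0.0333  0.145 ] z95 0.1491 pca [-0.9468  0.3207 -0.0258]
top handle 204 rect c [ 0.5504 -0.3502] size [0.018
[... 1038 characters left out ...]
z95 0.0847 pca [-1.      0.0025 -0.0015]
side rod 60 rect c [ 0.442  -0.3496] size [0.0354 0.0903] ang 81.8 mean [ 0.4439 -0.3494  0.0733] z95 0.0779 pca [0.9982 0.057  0.0171]
side tray 4540 rect c [0.4774 0.334 ] size [0.2052 0.2789] ang 88.9 mean [0.4771 0.3495 0.0066] z95 0.0249 pca [-1.      0.0023 -0.0002]
side tubeup 204 rect c [ 0.4845 -0.0884] size [0.071  0.0794] ang 76.1 mean [ 0.4791 -0.1036  0.1359] z95 0.1578 pca [-0.8154  0.2544 -0.52  ]
KNOB ((0.5176661610603333, -0.02317020110785961), (0.014852297492325306, 0.042346540838479996), 75.80841064453125)
shift [0.3202 0.0766 0.0847] rot [ -0.5174   0.4863 108.357 ] | j [ 15.6442   8.1103  -5.4042   0.09   -75.8829   2.6924] t 12.0
```

The knob was driven into its stop: the fingers slipped past 61°, with a moment of 0.67 N m. It has sprung back to rest at 75.8°, against 76.2° before. Next, over to the rod.

Call:
steer_hand(
  offsets=[1,0.4,0.1,0,0,0,2,1,0.8,0.2,0,0,0,4,1,1.6,0.4,0,0,0,6,1,2.4,0.6,0,0,0,8,1,3.2,0.8,0,0,0,10,1,4,1,0,0,0,12,1,4.8,1.2,0,0,0,14,1,5.4,1.3,0,0,0,16],
  quiet=true,
)

```text
ok
```

```bash
python3 -c "
from h import *
rel((.5474,-.3492,.2),down(180))"
```

```text
shift [ 0.0277 -0.0411  0.0792] rot [ 0.0532 -0.0358 43.9266] | j [-14.1408  18.8007   7.9465  -0.0217 -79.2047 -31.9285] t 12.8
```

```bash
sed -i '/^for nm,c/,$d' m.py
```

Call:
steer_hand(
  offsets=[1,0.1,-0.14,0.2,0,0,2,1,0.2,-0.28,0.4,0,0,4,1,0.3,-0.4,0.6,0,0,6,1,0.4,-0.56,0.8,0,0,8,1,0.554,-0.822,1.2,0,0,10,1,0.554,-0.822,1.58,0,0,11,1,0.554,-0.822,1.58,0,0,11],
)

```text
time_s: 13.5
tcp_pos: [0.5464, -0.3462, 0.1969]
ee_rot: [[-1.0, -0.005, -0.007], [-0.005, 1.0, 0.004], [0.007, 0.004, -1.0]]
wrist_force: [0.7, 0.6, -0.0]
gripper_width: 0.997
gripper_force: 0.0
```

```bash
python3 - <<'E'
from h import *
from m import comp
W=fish(cap('wrist','w7.png'))
for k,a in dict(handle=((.555,-.349),.074,.095,.08),rod=((.43,-.35),.068,.085,.06),base=((.5,-.34),.004,.018,.2)).items():
    Q=comp(W,*a);pc=np.linalg.svd(Q-Q.mean(0),full_matrices=False)[2][0]
    print(k,len(Q),cv2.minAreaRect(Q[:,:2].astype(np.float32)),Q.mean(0),pc,'x',np.percentile(Q[:,0],[0,1,99,100]))
for x in np.arange(.40,.62,.008):
    m=(abs(W[...,0]-x)<.004)&(abs(W[...,1]+.349)<.03)&(W[...,2]>.06)&(W[...,2]<.1);q=W[m]
    if len(q): print('%.3f'%x,len(q),q[:,1].min(),q[:,1].max(),np.percentile(q[:,2],90))
rel((.5474,-.3492,.019),down(180))
E
```

```text
handle 1482 ((0.5519322752952576, -0.3514553904533386), (0.106671042740345, 0.016200609505176544), 0.3964024484157562) [ 0.5534 -0.3511  0.0803] [1.     0.0049 0.0057] x [0.4986 0.5045 0.6035 0.6052]
rod 823 ((0.44398581981658936, -0.34860748052597046), (0.02522791177034378, 0.09182761609554291), 85.12462615966797) [ 0.4487 -0.3524  0.074 ] [0.9995 0.0147 0.0273] x [0.3977 0.3992 0.4891 0.4893]
base 3970 ((0.5155847668647766, -0.32964837551116943), (0.20832912623882294, 0.03549199923872948), 0.5904182195663452) [ 0.5078 -0.3279  0.0099] [0.9995 0.0304 0.0014] x [0.4115 0.413  0.6156 0.6198]
0.400 50 -0.35744864992941416 -0.34924531739777614 0.0747537218056361
0.408 65 -0.357381054662339 -0.349188612012052 0.07471474507668995
0.416 60 -0.3562527447034583 -0.3491471487428966 0.07471497226244858
0.424 60 -0.3561935548978522 -0.3491029081244487 0.07505023257870304
0.432 62 -0.35617589465384 -0.34
[... 1009 characters left out ...]
77
0.552 125 -0.35891129020308754 -0.34335963602149305 0.08149630158831951
0.560 117 -0.3589583447308959 -0.34329928281508443 0.08197839095647068
0.568 121 -0.3590130916632874 -0.3432317846208083 0.08159914561027187
0.576 112 -0.35907160406747235 -0.34318594927815815 0.08144810788535958
0.584 113 -0.3591414674312923 -0.34312315905787705 0.0817608077407786
0.592 170 -0.36955401049780784 -0.33383320627557084 0.08150183212232374
0.600 196 -0.3696538099726455 -0.33393402370344816 0.08143914561030058
0.608 11 -0.35703990049714857 -0.34625744760165666 0.0809277490368136
shift [-0.0006 -0.0028  0.1804] rot [ 0.0927 -0.1976  0.4195] | j [-18.0857  24.1798   4.8213  -0.0275 -70.8582 -71.4857] t 13.55
```

View pics/w7.png

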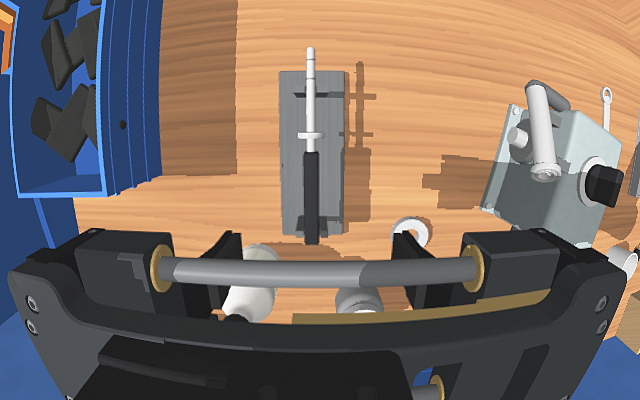

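The wrist view shows the handle at px (311,150–243), midway between the fingers. The bottle at (250,290), the jar at (358,300) and the ring at (410,235) are all beyond them. Descending.

Call:
steer_hand(
  offsets=[1,-0.012,-0.076,0.6,0,0,0,1,-0.012,-0.076,1.4,0,0,0.075,1,-0.012,-0.076,2.2,0,-0.05,0.075,1,-0.012,-0.076,2.8,0,-0.05,0.075,1,-0.012,-0.076,3.2,0,-0.05,0.075,1,-0.012,-0.076,3.5,0,-0.05,0.075,1,-0.012,-0.076,3.57,0,-0.05,0.075,1,-0.012,-0.076,3.57,0,-0.05,0.075],
)

```text
time_s: 14.35
tcp_pos: [0.5501, -0.3511, 0.024]
ee_rot: [[-1.0, -0.002, 0.005], [-0.002, 1.0, -0.001], [-0.005, -0.001, -1.0]]
wrist_force: [0.1, 0.5, -0.1]
gripper_width: 0.999
gripper_force: 0.0
```

```bash
python3 -c "
from h import *
rel((.5474,-.35,.019),down(180))"
```

```text
shift [0.0027 0.0011 0.005 ] rot [-0.0488  0.3066  0.1349] | j [-18.3976  33.1885  -7.0684  -0.0669 -49.4369 -71.4242] t 14.35
```

Call:
steer_hand(
  offsets=[0,0,0,0,0,0,0,0,0,0,0,0,0,0,0,0,0,0,0,0,0,0,0,0,0,0,0,0,0,0,0,0,0,0,0,0,0,0,0,0,0,0,0,0,0,0,0,0,0,0,0,0,0,0,0,0],
)

```text
time_s: 15.15
tcp_pos: [0.5497, -0.351, 0.0235]
ee_rot: [[-1.0, -0.001, 0.005], [-0.001, 1.0, -0.0], [-0.005, -0.0, -1.0]]
wrist_force: [-0.5, 0.3, 0.9]
gripper_width: 0.36
gripper_force: 0.0
```

Call:
steer_hand(
  offsets=[0,0,0,0,0,0,0,0,0,0,0,0,0,0,0,0,0,0,0,0,0,0,0,0,0,0,0,0,0,0,0,0,0,0,0],
)

```text
time_s: 15.65
tcp_pos: [0.5497, -0.351, 0.0235]
ee_rot: [[-1.0, -0.001, 0.005], [-0.001, 1.0, -0.0], [-0.005, -0.0, -1.0]]
wrist_force: [0.5, 0.0, -0.3]
gripper_width: 0.181
gripper_force: 30.0
```

```bash
python3 -c "
from h import *
rel((.5474,-.35,.019),down(180))"
```

```text
shift [0.0023 0.001  0.0045] rot [-0.0205  0.2984  0.0476] | j [-18.4188  33.2003  -7.1178  -0.0987 -49.3924 -71.4695] t 15.65
```

Scaled: -0.15 m is -3, -0.07 m is -1.4.

Call:
steer_hand(
  offsets=[0,0,0,-0.4,0,0,0,0,0,0,-0.8,0,0,0,0,0,0,-1.4,0,0,0,0,0,0,-2.2,0,0,0,0,0,0,-3,0,0,0,0,0,0,-3.8,0,0,0,0,0,0,-4.6,0,0,0,0,0,0,-4.6,0,0,0],
)

```text
time_s: 16.45
tcp_pos: [0.551, -0.3527, 0.2611]
ee_rot: [[-1.0, -0.001, 0.017], [-0.002, 1.0, -0.007], [-0.017, -0.007, -1.0]]
wrist_force: [0.5, 0.1, -0.7]
gripper_width: 0.178
gripper_force: 30.0
```

```bash
cat > tube.py <<'E'
from h import *
a=np.radians(-13.8);xg=np.array([np.cos(a),np.sin(a),0]);yg=np.array([-np.sin(a),np.cos(a),0])
gb=np.array([.5168,-.0222,0])+.02*xg
M=gb-.1*yg+[0,0,.15]
xt=np.cos(np.pi/6)*xg+[0,0,.5];T=np.stack([xt,yg,np.cross(xt,yg)],1)
E
python3 - <<'E'
from tube import *
from scipy.optimize import least_squares
print('M',M)
for f,fn in(('w1',fish),('w6',fish),('w7',fish),('top0',cloud),('side0',cloud)):
    W=fn(np.load('pics/%s.png.npz'%f));L=(W-M)@T
    m=(L[...,0]>-.08)&(L[...,0]<-.012)&(np.hypot(L[...,1],L[...,2])<.018)
    q=L[m]
    n=(abs(L[...,0])<.012)&(np.hypot(L[...,1],L[...,2])<.022);e=L[n]
    if len(q)<20: print(f,len(q));continue
    def g(p): return np.hypot(q[:,1]-p[0]-p[3]*q[:,0],q[:,2]-p[1]-p[4]*q[:,0])-p[2]
    s=least_squares(g,[0,0,.011,0,0],loss='soft_l1',f_scale=.001).x
    print(f,len(q),'fit y0 z0 R sy sz',s,'rim n',len(e),'x pct',np.percentile(e[:,0],[50,80,95]),'rim yz centre',(np.percentile(e[:,1],[2,98])),np.percentile(e[:,2],[2,98]))
W=fish(cap('wrist','w8.png'));s=r.sense();L=(W-s['tcp_pos'])@s['ee_rot']
print(s['tcp_pos'],s['gripper_width'])
for x in np.arange(.03,.17,.008):
    m=(abs(L[...,0]-x)<.004)&(abs(L[...,1])<.03)&(L[...,2]>-.09)&(L[...,2]<0);q=L[m]
    if len(q): print('%.3f'%x,len(q),q[:,1].min(),q[:,1].max(),'top z',np.percentile(q[:,2],10))
E
```

```text
M [ 0.5124 -0.1241  0.15  ]
w1 1408 fit y0 z0 R sy sz [-0.0006 -0.0013  0.0132 -0.0001  0.0004] rim n 443 x pct [-0.0025 -0.0003  0.0005] rim yz centre [-0.0138  0.0154] [-0.0141  0.0171]
w6 1038 fit y0 z0 R sy sz [-0.0005 -0.0017  0.0134 -0.0002 -0.0001] rim n 587 x pct [-0.0008  0.0002  0.0007] rim yz centre [-0.0157  0.015 ] [-0.0136  0.0166]
w7 1244 fit y0 z0 R sy sz [-0.001   0.0001  0.0122 -0.0065  0.0008] rim n 589 x pct [-0.0011  0.0001  0.0005] rim yz centre [-0.0177  0.0123] [-0.0134  0.0168]
top0 205 fit y0 z0 R sy sz [ 0.0004  0.0005  0.0124 -0.0077 -0.0001] rim n 73 x pct [-0.0019 -0.0001  0.0007] rim yz centre [-0.0143  0.0157] [-0.0107  0.0187]
side0 141 fit y0 z0 R sy sz [ 0.0009  0.0021  0.0115  0.025  -0.0083] rim n 29 x pct [-0.0056 -0.0019 -0.001 ] rim yz centre [-0.0073  0.0176] [-0.0078  0.021 ]
[ 0.5498 -0.3514  0.2571] 0.18336654188611043
0.030 572 -0.00899520403160
[... 323 characters left out ...]
67 0.01203786381571181 top z -0.06381746328105052
0.070 338 -0.006259572942142745 0.0025577416795703116 top z -0.055099040185889854
0.078 332 -0.006194031249610174 0.002546477458783985 top z -0.055077697928247786
0.086 311 -0.005746632694089623 0.0030189223084685726 top z -0.05498459821570868
0.094 322 -0.006227152583403393 0.0025772697442321803 top z -0.054923750114367634
0.102 330 -0.0062419431911246576 0.0025653120460962073 top z -0.05501671426761004
0.110 326 -0.006259806207918676 0.0025635744516103696 top z -0.05498767970105306
0.118 315 -0.006725214302936548 0.002583164154525061 top z -0.05522663870400485
0.126 236 -0.006334202107844044 0.0026056985754018577 top z -0.055081493132918054
```

```bash
cat >> tube.py <<'E'
Rt=np.stack([-T[:,0],T[:,1],-T[:,2]],1)
def tgt(s,o=(.0627,-.0008,-.049)): return M+s*xt-Rt@np.array(o)
E
python3 -c "
from tube import *
p=tgt(.135);print(p);rel(p,Rt)"
```

```text
[ 0.7026 -0.17    0.2064]
shift [-0.1524  0.1814  0.052 ] rot [  3.5451 -29.1568  13.5573] | j [-18.4428  22.5085  10.3913  -0.0589 -77.1864 -71.483 ] t 16.5
```

Call:
steer_hand(
  offsets=[0,-0.4,0.5,0,0.125,-1.05,0.5,0,-0.9,1.1,0,0.25,-2.1,1,0,-1.4,1.7,0,0.375,-3.15,1.5,0,-1.9,2.3,0.2,0.5,-4.2,2,0,-2.4,2.9,0.5,0.625,-5.25,2.5,0,-2.8,3.3,0.76,0.75,-6.25,2.925,0,-3.048,3.628,1.04,0.875,-7.29,3.39,0,-3.048,3.628,1.04,0.875,-7.29,3.39],
)

```text
time_s: 17.3
tcp_pos: [0.6937, -0.167, 0.1916]
ee_rot: [[-0.853, 0.237, 0.464], [0.207, 0.972, -0.115], [-0.478, -0.002, -0.878]]
wrist_force: [-0.8, -0.3, -1.9]
gripper_width: 0.183
gripper_force: 30.0
```

Call:
steer_hand(
  offsets=[0,0,0,0,0,0,0,0,0,0,0,0,0,0,0,0,0,0,0,0,0,0,0,0,0,0,0,0],
)

```text
time_s: 17.7
tcp_pos: [0.7019, -0.1702, 0.2038]
ee_rot: [[-0.843, 0.24, 0.482], [0.209, 0.971, -0.117], [-0.496, 0.002, -0.868]]
wrist_force: [0.6, -0.4, -1.0]
gripper_width: 0.187
gripper_force: 30.0
```

```bash
cat > meas.py <<'E'
from tube import *
import sys
from scipy.optimize import least_squares
rel(tgt(.135),Rt)
W=fish(cap('wrist',sys.argv[1]+'.png'));s=r.sense();tcp=s['tcp_pos'];R=s['ee_rot'];L=(W-tcp)@R
def cyl(q,R0):
    g=lambda p:np.hypot(q[:,1]-p[0]-p[3]*q[:,0],q[:,2]-p[1]-p[4]*q[:,0])-R0
    return least_squares(g,[q[:,1].mean(),0*q[0,2]+q[:,2].mean(),0,0,0],loss='soft_l1',f_scale=.001).x[[0,1,3,4]]
m=(L[...,0]>.075)&(L[...,0]<.14)&(abs(L[...,1])<.015)&(abs(L[...,2]+.05)<.012)
q=L[m];a=cyl(q,.0045);print('rod n',len(q),'tool y0 z0 slopes',a)
m=(L[...,0]>.03)&(L[...,0]<.08)&(abs(L[...,1])<.02)&(abs(L[...,2]+.05)<.02);c=L[m];rr=np.hypot(c[:,1]-a[0],c[:,2]-a[1]);cc=c[rr>.0125];print('collar x',np.percentile(cc[:,0],[1,5,50,95,99]),len(cc))
t=(W-M)@T;m=(t[...,0]>-.08)&(t[...,0]<-.012)&(np.hypot(t[...,1],t[...,2])<.018);q=t[m];b=cyl(q,.0125);print('tube n',len(q),b)
n=(abs(t[...,0])<.012)&(np.hypot(t[...,1],t[...,2])<.022);e=t[n];print('rim',len(e),np.percentile(e[:,0],[50,90]) if len(e) else 0)
# rod axis in tube frame (as the camera sees both)
o=np.array([np.percentile(cc[:,0],98),0,0]);o[1:]=a[:2]+a[2:]*o[0]
d=np.array([-1,-a[2],-a[3]]);d/=np.linalg.norm(d)
po=(tcp+R@o-M)@T;pd=(R@d)@T
print('rod origin in tube',po,'axis',pd,'minus tube axis pos',po[1:]-b[:2]-b[2:]*po[0])
E
python3 meas.py w9
```

```text
shift [-0.0019  0.0004 -0.002 ] rot [ 0.0842 -0.2734 -0.1292] | j [   2.2948   16.7211  -18.7398   17.5309  -26.8505 -119.9326] t 17.7
rod n 2148 tool y0 z0 slopes [-0.0004 -0.0468 -0.0028 -0.0011]
collar x [0.0312 0.0353 0.0598 0.0627 0.0629] 868meas.py:8: RuntimeWarning: Mean of empty slice.
  return least_squares(g,[q[:,1].mean(),0*q[0,2]+q[:,2].mean(),0,0,0],loss='soft_l1',f_scale=.001).x[[0,1,3,4]]
  ret = ret.dtype.type(ret / rcount)
Traceback (most recent call last):
  File "meas.py", line 12, in <module>
    t=(W-M)@T;m=(t[...,0]>-.08)&(t[...,0]<-.012)&(np.hypot(t[...,1],t[...,2])<.018);q=t[m];b=cyl(q,.0125);print('tube n',len(q),b)
                                                                                             ~~~^^^^^^^^^
  File "meas.py", line 8, in cyl
    return least_squares(g,[q[:,1].mean(),0*q[0,2]+q[:,2].mean(),0,0,0],loss='soft_l1',f_scale=.001).x[[0,1,3,4]]
                                            ~^^^^^
IndexError: index 0 is out of bounds for axis 0 with size 0
```

```bash
sed -i 's/-.0008,-.049/-.0006,-.0469/' tube.py; cat > m2.py <<'E'
from tube import *
s=r.sense();rel(tgt(.135),Rt)
for n in('top','side'):
    W=cloud(cap(n,n+'9.png'));t=(W-M)@T
    for nm,x0,x1,R in(('rod',.055,.125,.0045),('tube',-.08,-.015,.0125)):
        m=(t[...,0]>x0)&(t[...,0]<x1)&(np.hypot(t[...,1],t[...,2])<.02);q=t[m]
        print(n,nm,len(q),'mean',q.mean(0) if len(q) else 0,'y med',np.median(q[:,1]) if len(q) else 0)
o=np.array((.0628,-.0006,-.0469));print('rod origin in tube by kinematics',(s['tcp_pos']+s['ee_rot']@o-M)@T,'axis',T.T@(-s['ee_rot']@np.array([1,-.0028,-.0011])))
c=np.load('pics/side9.png.npz')
E
python3 m2.py
```

```text
shift [-0.0022  0.0002 -0.0042] rot [ 0.0794 -0.303  -0.12  ] | j [   2.3013   16.7215  -18.776    17.5355  -26.8452 -119.9381] t 17.75
top rod 2 mean [0.0561 0.0001 0.0022] y med 7.735678365502607e-05
top tube 202 mean [-0.047   0.002   0.0096] y med 0.0016315780308321939
side rod 53 mean [0.0896 0.0012 0.0002] y med 0.001123050739751476
side tube 137 mean [-0.0465  0.0064  0.0069] y med 0.007535243529771636
rod origin in tube by kinematics [ 0.1329 -0.0001 -0.0039] axis [ 1.      0.0007 -0.0064]
```

Scaled: 0.033 m is 0.66, 0.03 m is 0.6, -0.3 degrees is -0.075.

Call:
steer_hand(
  offsets=[0,0.2,0,-0.08,0,-0.075,-0.025,0,0.4,0,-0.08,0,-0.075,-0.025,0,0.6,0,-0.08,0,-0.075,-0.025,0,0.66,0,-0.08,0,-0.075,-0.025,0,0.66,0,-0.08,0,-0.075,-0.025,0,0.66,0,-0.08,0,-0.075,-0.025,0,0.66,0,-0.08,0,-0.075,-0.025],
)

```text
time_s: 18.55
tcp_pos: [0.672, -0.1621, 0.19]
ee_rot: [[-0.842, 0.237, 0.485], [0.206, 0.971, -0.118], [-0.499, 0.001, -0.866]]
wrist_force: [0.6, 0.2, -0.5]
gripper_width: 0.181
gripper_force: 30.0
```

```bash
sed -i 's/tgt(.135)/tgt(.1)/;s/.055,.125/.02,.09/' m2.py; python3 m2.py; python3 - <<'E'
import cv2,numpy as np
a=cv2.imread('pics/side9.png')[120:220,270:420];b=cv2.imread('pics/top9.png')[160:260,310:460]
cv2.imwrite('pics/v9.png',np.hstack([cv2.resize(x,(400,267),interpolation=cv2.INTER_CUBIC) for x in(a,b)]))
E
```

```text
shift [-0.0006 -0.0005 -0.0005] rot [ 0.0939 -0.0435  0.0472] | j [   2.9257   14.4132  -25.648    21.8191  -22.4835 -124.8435] t 18.55
top rod 0 mean 0 y med 0
top tube 203 mean [-0.0465  0.0022  0.0091] y med 0.001969939396471747
side rod 53 mean [0.0543 0.0024 0.0041] y med 0.0021901553196079443
side tube 137 mean [-0.0467  0.0068  0.007 ] y med 0.00783355096129236
rod origin in tube by kinematics [ 0.0993  0.0004 -0.0004] axis [ 1.      0.0036 -0.0019]
```

View pics/v9.png

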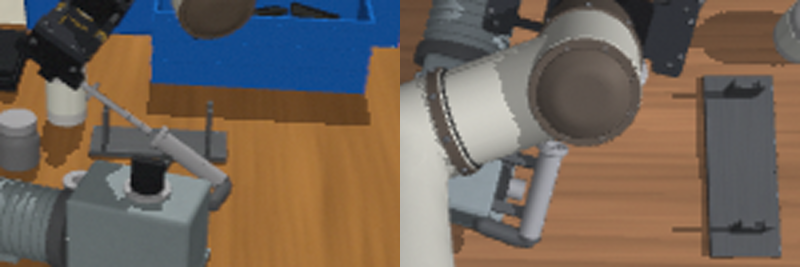

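In the side view the rod at (85–155, 85–130) lines up with the tube mouth at (160,133). Joint 5 is heading towards its −9° limit as I insert, so I'll roll the gripper 3° about the rod axis to keep it clear. The roll of the rod is free.

```bash
cat >> tube.py <<'E'
Rt=Rt@Ro.from_rotvec([3,0,0],degrees=True).as_matrix()
def ro(o=(.0628,-.0006,-.0469)):
    s=r.sense();print('rod in tube',(s['tcp_pos']+s['ee_rot']@np.array(o)-M)@T,'axis',T.T@(-s['ee_rot']@np.array([1,-.0028,-.0011])),'F',s['wrist_force'])
E
python3 -c "
from tube import *
rel(tgt(.08),Rt);ro()"
```

```text
shift [ 0.019  -0.0029 -0.0006] rot [ 3.0871 -0.0726  0.0498] | j [   2.9279   14.4166  -25.6763   21.8191  -22.4836 -124.8493] t 18.65
rod in tube [ 0.099   0.0004 -0.0005] axis [ 1.      0.0036 -0.0024] F [ 0.5186  0.4462 -0.976 ]
```

Scaled: 0.019 m is 0.38, 0.015 m is 0.3, 3.1 degrees is 0.775.

Call:
steer_hand(
  offsets=[0,0,-0.03,-0.012,0.375,0,0,0,0,-0.058,-0.012,0.775,0,0,0,0,-0.058,-0.012,0.775,0,0,0,0.1,-0.058,-0.012,0.775,0,0,0,0.2,-0.058,-0.012,0.775,0,0,0,0.3,-0.058,-0.012,0.775,0,0,0,0.38,-0.058,-0.012,0.775,0,0,0,0.38,-0.058,-0.012,0.775,0,0],
)

```text
time_s: 19.45
tcp_pos: [0.6533, -0.161, 0.1799]
ee_rot: [[-0.843, 0.263, 0.47], [0.206, 0.964, -0.17], [-0.497, -0.047, -0.866]]
wrist_force: [1.4, -0.4, -1.4]
gripper_width: 0.182
gripper_force: 30.0
```

```bash
python3 -c "
from tube import *
rel(tgt(.05),Rt);ro()"
```

```text
shift [0.0284 0.0005 0.    ] rot [-0.0415 -0.1665  0.0658] | j [   2.9989   13.2079  -32.878    35.824   -19.3958 -139.002 ] t 19.45
rod in tube [ 0.0784 -0.0005  0.0002] axis [ 1.      0.0037 -0.0042] F [ 1.4145 -0.3804 -1.3587]
```

At this tilt, joints 4 and 6 would run out before the rod is seated. The tube slopes inward, so I'll push the rod in part-way, release it so it rests in the tube (it can only slide inward), and regrasp it with the tool nearly vertical.

Scaled: 0.014 m is 0.28, 0.012 m is 0.24.

Call:
steer_hand(
  offsets=[0,0.08,0.006,0,0,0,0,0,0.16,0.006,0,0,0,0,0,0.24,0.006,0,0,0,0,0,0.28,0.006,0,0,0,0,0,0.28,0.006,0,0,0,0],
)

```text
time_s: 19.95
tcp_pos: [0.642, -0.1579, 0.1732]
ee_rot: [[-0.842, 0.263, 0.47], [0.206, 0.964, -0.17], [-0.498, -0.046, -0.866]]
wrist_force: [0.2, -0.5, -1.1]
gripper_width: 0.18
gripper_force: 30.0
```

```bash
python3 -c "
from tube import *
rel(tgt(.05),Rt);ro()"
```

```text
shift [ 0.0149  0.     -0.    ] rot [-0.037  -0.139   0.0653] | j [   2.6359   12.4704  -35.9225   39.8181  -17.4003 -142.9238] t 19.95
rod in tube [ 0.0649 -0.      0.0001] axis [ 1.      0.0037 -0.0037] F [ 0.1945 -0.4742 -1.1428]
```

Scaled: 0.02 m is 0.4, 0.016 m is 0.32.

Call:
steer_hand(
  offsets=[0,0.08,0,0,0,0,0,0,0.16,0,0,0,0,0,0,0.24,0,0,0,0,0,0,0.32,0,0,0,0,0,0,0.4,0,0,0,0,0,0,0.4,0,0,0,0,0],
)

```text
time_s: 20.55
tcp_pos: [0.6246, -0.1538, 0.1629]
ee_rot: [[-0.843, 0.263, 0.47], [0.206, 0.964, -0.17], [-0.497, -0.047, -0.866]]
wrist_force: [0.1, -0.3, -1.1]
gripper_width: 0.184
gripper_force: 30.0
```

```bash
python3 -c "
from tube import *
rel(tgt(.02),Rt);ro()"
```

```text
shift [0.0243 0.0003 0.    ] rot [-0.0513 -0.1736  0.0717] | j [   1.4223   11.3842  -40.6035   47.4375  -14.2877 -149.871 ] t 20.55
rod in tube [ 0.0444 -0.0003  0.0002] axis [ 1.      0.0038 -0.0043] F [ 0.1002 -0.2696 -1.1305]
```

Scaled: 0.012 m is 0.24, 0.008 m is 0.16.

Call:
steer_hand(
  offsets=[0,0.08,0,0,0,0,0,0,0.16,0,0,0,0,0,0,0.24,0,0,0,0,0,0,0.24,0,0,0,0,0],
)

```text
time_s: 20.95
tcp_pos: [0.6149, -0.1514, 0.1572]
ee_rot: [[-0.843, 0.263, 0.47], [0.206, 0.964, -0.17], [-0.498, -0.047, -0.866]]
wrist_force: [-0.4, -0.0, -1.3]
gripper_width: 0.18
gripper_force: 30.0
```

```bash
python3 -c "
from tube import *
rel(tgt(.02),Rt);ro()"
```

```text
shift [0.0128 0.0002 0.    ] rot [-0.0446 -0.1479  0.0654] | j [   0.0664   10.7587  -43.4451   53.6772  -12.2311 -155.1681] t 20.95
rod in tube [ 0.0328 -0.0002  0.0002] axis [ 1.      0.0037 -0.0039] F [-0.4186 -0.0117 -1.2582]
```

Now 57 mm of the rod is inside. Releasing.

Call:
steer_hand(
  offsets=[0.3,0,0,0,0,0,0,0.4,0,0,0,0,0,0,0.5,0,0,0,0,0,0,0.6,0,0,0,0,0,0,0.7,0,0,0,0,0,0,0.7,0,0,0,0,0,0],
)

```text
time_s: 21.55
tcp_pos: [0.6157, -0.1511, 0.1576]
ee_rot: [[-0.842, 0.263, 0.471], [0.206, 0.964, -0.17], [-0.499, -0.046, -0.866]]
wrist_force: [0.3, 0.3, -0.4]
gripper_width: 0.636
gripper_force: 0.0
```

Call:
steer_hand(
  offsets=[0.8,0,0,-0.4,0,0,0,0.8,0,0,-1,0,0,0,0.8,0,0,-1.8,0,0,0,0.8,0,0,-2.4,0,0,0,0.8,0,0,-2.4,0,0,0,0.8,0,0,-2.4,0,0,0],
)

```text
time_s: 22.15
tcp_pos: [0.5591, -0.1305, 0.2621]
ee_rot: [[-0.841, 0.263, 0.472], [0.206, 0.964, -0.169], [-0.5, -0.045, -0.865]]
wrist_force: [0.9, -0.5, -0.6]
gripper_width: 0.798
gripper_force: 0.0
```

```bash
cat > rodin.py <<'E'
from tube import *
for n in('wrist','side','top'):
    c=cap(n,'r_'+n+'.png');W=(fish if n=='wrist' else cloud)(c);t=(W-M)@T
    m=(t[...,0]>0.002)&(t[...,0]<.17)&(abs(t[...,1])<.025)&(t[...,2]>-.06)&(t[...,2]<.02);q=t[m]
    print(n,len(q))
    for x in np.arange(0,.17,.008):
        k=q[abs(q[:,0]-x)<.004]
        if len(k)>3: print('  %.3f'%x,len(k),'y',k[:,1].min(),k[:,1].max(),'z',np.percentile(k[:,2],[5,95]))
s=r.sense();print(s['joints'],s['tcp_pos'])
E
python3 rodin.py
```

```text
wrist 2562
  0.000 22 y -0.003977678271536111 0.004548395677548599 z [-0.0024  0.0009]
  0.008 99 y -0.004100221642410282 0.004556193276620921 z [-0.0035  0.0004]
  0.016 110 y -0.00417844784429604 0.004510657878446499 z [-0.0047 -0.0006]
  0.024 169 y -0.014015165674710606 0.013997866137505281 z [-0.0095 -0.0002]
  0.032 228 y -0.014037418374800444 0.014014064658988176 z [-0.006   0.0062]
  0.040 97 y -0.0045271120549801045 0.0044576113563346955 z [-0.0088 -0.0041]
  0.048 170 y -0.007405138445733815 0.008138713032339916 z [-0.0138  0.0011]
  0.056 171 y -0.007570127792101619 0.00816224809104323 z [-0.002   0.0007]
  0.064 166 y -0.0077916945790867985 0.008177675928981713 z [-0.0033  0.  
[... 2299 characters left out ...]
013]
  0.088 20 y -0.005527268593441264 0.009332811032220644 z [-0.0088 -0.    ]
  0.096 16 y -0.006081415325358813 0.008168590111167117 z [-0.0066 -0.0019]
  0.104 17 y -0.004877494522705399 0.009511878941249483 z [-0.0076 -0.0022]
  0.112 19 y -0.005965678705695477 0.009540910424513228 z [-0.01   -0.0027]
  0.120 16 y -0.006073754970971704 0.008946554580781758 z [-0.0116 -0.0027]
  0.128 21 y -0.005758371131463767 0.009587861075616207 z [-0.0151 -0.0063]
  0.136 16 y -0.006017628359459593 0.009736069243957417 z [-0.0142 -0.0092]
  0.144 19 y -0.005207538888082378 0.009143950625961449 z [-0.0273 -0.0077]
[   9.9446   -0.9229  -34.7729   27.4123  -32.7052 -134.6797] [ 0.5585 -0.1311  0.2597]
```

The wrist cloud shows the rod resting in the tube: collar at tube x≈0.027, drooping 6.9° and held by friction. Next I'll regrasp it with the tool vertical.

```bash
cat > g.py <<'E'
from tube import *
pt=M+T@np.array([.0925,.0008,-.0146]);print('pt',pt)
R=down(166.2)
print('above');rel(pt+[0,0,.035],R);print('grasp');rel(pt-[0,0,.051],R)
E
python3 g.py
```

```text
pt [ 0.5974 -0.1442  0.1836]
above
shift [-0.0151 -0.0004  0.056 ] rot [-3.0343 29.7271 -0.7454] | j [   9.9446   -0.9229  -34.7729   27.4123  -32.7052 -134.6797] t 22.3
grasp
shift [0.0275 0.0037 0.1306] rot [-3.0343 29.7271 -0.7454] | j [   9.9446   -0.9229  -34.7729   27.4123  -32.7052 -134.6797] t 22.3
```

The rows are not in the units I measure in: shifts go in units of 50 mm and turns go in units of 4 degrees. I convert before sending: 0.056 m is 1.12, 0.035 m is 0.7, 29.7 degrees is 7.425.

Call:
steer_hand(
  offsets=[0.7,0,0,-0.2,-0.125,1.25,0,0.7,0,0,0,-0.25,2.75,-0.05,0.7,-0.1,0,0.3,-0.45,4.5,-0.1,0.7,-0.2,0,0.7,-0.625,6,-0.15,0.7,-0.302,0,1.12,-0.75,7.425,-0.1875,0.7,-0.302,0,1.12,-0.75,7.425,-0.1875,0.7,-0.302,0,1.12,-0.75,7.425,-0.1875],
)

```text
time_s: 23.0
tcp_pos: [0.5981, -0.1442, 0.2164]
ee_rot: [[-0.971, 0.24, -0.003], [0.24, 0.971, -0.001], [0.003, -0.002, -1.0]]
wrist_force: [-0.1, -0.2, 0.7]
gripper_width: 0.698
gripper_force: 0.0
```

```bash
python3 g.py
```

```text
pt [ 0.5974 -0.1442  0.1836]
above
shift [ 0.0006 -0.0001 -0.0022] rot [-0.0916 -0.1702 -0.0608] | j [   1.5195   20.331     1.3278    0.0457  -71.1853 -105.3951] t 23.0
grasp
shift [0.0004 0.0001 0.0838] rot [-0.0916 -0.1702 -0.0608] | j [   1.5195   20.331     1.3278    0.0457  -71.1853 -105.3951] t 23.0
```

Scaled: 0.083 m is 1.66, 0.08 m is 1.6.

Call:
steer_hand(
  offsets=[0.7,0,0,0.6,0,0,0,0.7,0,0,1.2,0,0,0,0.7,0,0,1.6,0,0,0,0.6,0,0,1.66,0,0,0,0.4,0,0,1.66,0,0,0,0.3,0,0,1.66,0,0,0,0.2,0,0,1.66,0,0,0,0,0,0,1.66,0,0,0],
)

```text
time_s: 23.8
tcp_pos: [0.599, -0.1434, 0.1388]
ee_rot: [[-0.971, 0.238, 0.006], [0.238, 0.971, -0.0], [-0.006, 0.001, -1.0]]
wrist_force: [0.4, 0.4, 0.4]
gripper_width: 0.328
gripper_force: 0.0
```

Call:
steer_hand(
  offsets=[0,0,0,0,0,0,0,0,0,0,0,0,0,0,0,0,0,0,0,0,0,0,0,0,0,0,0,0,0,0,0,0,0,0,0,0,0,0,0,0,0,0],
)

```text
time_s: 24.4
tcp_pos: [0.5987, -0.1436, 0.1377]
ee_rot: [[-0.971, 0.238, 0.004], [0.238, 0.971, -0.001], [-0.004, 0.0, -1.0]]
wrist_force: [-0.1, -1.1, 1.0]
gripper_width: 0.18
gripper_force: 29.8
```

```bash
python3 rodin.py | head -22; python3 g.py
```

```text
wrist 7256
  0.000 42 y -0.003576410560994365 0.00448526163222054 z [-0.0026  0.0004]
  0.008 190 y -0.0035412049889827824 0.005058780224640641 z [-0.0035  0.0001]
  0.016 214 y -0.003466427504901705 0.005048800791302035 z [-0.0053 -0.0009]
  0.024 97 y -0.01191678295360659 0.013520524100682815 z [-0.0054  0.0033]
  0.032 998 y -0.012255768088248197 0.014404353476780174 z [-0.0134  0.0058]
  0.040 246 y -0.003865514328805846 0.005470807092411469 z [-0.0086 -0.0041]
  0.048 260 y -0.006636477813866614 0.008809516514824036 z [-0.0063  0.0008]
  0.056 493 y -0.00653589904819041 0.00879852620573655 z [-0.0024  0.0006]
  0.064 501 y -0.006538535352506211 0.009285178023469001 z [-0.0036 -0.0004]
  0.072 51
[... 437 characters left out ...]
0.0154]
  0.120 380 y -0.01120214010365706 0.014464336601063261 z [-0.0103  0.0108]
side 202
  0.008 7 y -0.002942660652899479 0.005704017802158551 z [-0.0056  0.0012]
  0.016 6 y -0.0018362644424115707 0.00803110028322295 z [-0.0055  0.0014]
  0.024 9 y 0.0014224719502026967 0.014689758072861351 z [-0.013   0.0029]
  0.032 13 y -0.0072458922851750445 0.01346263947660777 z [-0.0088  0.0105]
pt [ 0.5974 -0.1442  0.1836]
above
shift [ 0.0008 -0.0009 -0.0809] rot [0.0184 0.2241 0.038 ] | j [   1.5842   23.405    -5.639     0.0478  -60.735  -105.3695] t 24.55
grasp
shift [ 0.0011 -0.0009  0.0051] rot [0.0184 0.2241 0.038 ] | j [   1.5842   23.405    -5.639     0.0478  -60.735  -105.3695] t 24.55
```

```bash
cat > seat.py <<'E'
from tube import *
import os,sys
f='rel.npz'
if not os.path.exists(f):
    s=r.sense();Rr=T@Ro.from_rotvec([0,6.9,0],degrees=True).as_matrix();po=M+T@np.array([.027,.0008,-.0067])
    np.savez(f,o=s['ee_rot'].T@(po-s['tcp_pos']),Q=s['ee_rot'].T@Rr)
d=np.load(f);o,Q=d['o'],d['Q']
def rodnow():
    s=r.sense();Rr=s['ee_rot']@Q;p=s['tcp_pos']+s['ee_rot']@o
    print('rod in tube',(p-M)@T,'axis',T.T@Rr[:,0],'F along tube',s['wrist_force']@T,'tip',p-.09*Rr[:,0])
def go(s): R=T@Q.T;return M+s*xt-R@o,R
if __name__=='__main__':
    print('o',o);rodnow();rel(*go(float(sys.argv[1])))
E
python3 seat.py .027
```

```text
o [ 0.0617 -0.0008 -0.0202]
rod in tube [ 0.027   0.0008 -0.0067] axis [ 0.9928  0.     -0.1201] F along tube [ 1.6718 -1.3828  0.2432] tip [ 0.4581 -0.1099  0.1224]
shift [ 0.0013 -0.0008 -0.0134] rot [ 0.0046 -6.9    -0.0022] | j [   1.5842   23.405    -5.639     0.0478  -60.735  -105.3695] t 24.55
```

Scaled: -0.0134 m is -0.268, -0.01 m is -0.2, -6.9 degrees is -1.725.

Call:
steer_hand(
  offsets=[0,0.006,-0.004,-0.06,0,-0.425,0,0,0.012,-0.008,-0.12,0,-0.85,0,0,0.02,-0.012,-0.2,0,-1.3,0,0,0.026,-0.016,-0.268,0,-1.725,0,0,0.026,-0.016,-0.268,0,-1.725,0,0,0.026,-0.016,-0.268,0,-1.725,0,0,0.026,-0.016,-0.268,0,-1.725,0],
)

```text
time_s: 25.25
tcp_pos: [0.597, -0.1437, 0.1503]
ee_rot: [[-0.964, 0.238, 0.119], [0.237, 0.971, -0.028], [-0.122, 0.001, -0.993]]
wrist_force: [-0.1, -0.7, -1.6]
gripper_width: 0.179
gripper_force: 29.8
```

```bash
python3 seat.py .005; python3 rodin.py | sed -n 1,9p
```

```text
o [ 0.0617 -0.0008 -0.0202]
rod in tube [ 0.0265  0.0003 -0.0004] axis [ 1.     -0.0006 -0.0019] F along tube [-0.7565 -0.7305 -1.3781] tip [ 0.4592 -0.1107  0.118 ]
shift [ 0.0199 -0.0002  0.0079] rot [ 0.0196 -0.1062 -0.0304] | j [   2.6438   19.0517  -11.7468    2.4531  -52.4826 -107.8137] t 25.25
wrist 6463
  0.000 46 y -0.0034384365896886157 0.004588568342971061 z [0.0005 0.0035]
  0.008 190 y -0.003433880079338727 0.0045812298627337334 z [0.0005 0.0037]
  0.016 192 y -0.0033614185584685393 0.004521193008592992 z [0.0005 0.0036]
  0.024 205 y -0.012386595148929713 0.013602772736151233 z [0.0014 0.0124]
  0.032 893 y -0.012738341479824628 0.013882513034160073 z [-0.0076  0.0122]
  0.040 228 y -0.0032213505241585195 0.004914642180963563 z [0.0001 0.0034]
  0.048 329 y -0.007161492717381603 0.00886313793802424 z [0.0028 0.0099]
  0.056 501 y -0.007104148742571861 0.008848122435161183 z [0.0067 0.0101]
```

Scaled: 0.0199 m is 0.398, 0.01 m is 0.2.

Call:
steer_hand(
  offsets=[0,0.1,0,0.04,0,0,0,0,0.2,0,0.08,0,0,0,0,0.3,0,0.12,0,0,0,0,0.398,0,0.158,0,0,0,0,0.398,0,0.158,0,0,0,0,0.398,0,0.158,0,0,0],
)

```text
time_s: 26.0
tcp_pos: [0.5787, -0.1394, 0.1407]
ee_rot: [[-0.964, 0.238, 0.12], [0.236, 0.971, -0.029], [-0.124, 0.0, -0.992]]
wrist_force: [-0.9, 0.2, -0.8]
gripper_width: 0.184
gripper_force: 29.8
```

```bash
python3 seat.py -.003; python3 - <<'E'
from tube import *
t=(fish(cap('wrist','w11.png'))-M)@T;rr=np.hypot(t[...,1],t[...,2]);m=(t[...,0]>-.003)&(t[...,0]<.03)&(rr>.011)&(rr<.0145)
print(np.histogram(t[m][:,0],bins=np.arange(-.003,.031,.002)))
E
```

```text
o [ 0.0617 -0.0008 -0.0202]
rod in tube [0.0054 0.0001 0.0006] axis [ 1.     -0.     -0.0003] F along tube [-1.231  -0.0288 -0.2661] tip [ 0.441  -0.1065  0.1082]
shift [ 0.0075 -0.0001  0.0038] rot [ 0.0093 -0.0165  0.0039] | j [   3.2205   17.776   -15.2599    2.6679  -50.1874 -108.564 ] t 26.0
(array([  9, 204,   0,   8, 156, 175, 283,  22,   0,   0,   0,   0,   0,
         0,  10,  50]), array([-0.003, -0.001,  0.001,  0.003,  0.005,  0.007,  0.009,  0.011,
        0.013,  0.015,  0.017,  0.019,  0.021,  0.023,  0.025,  0.027,
        0.029]))
```

Scaled: 0.0055 m is 0.11, 0.002 m is 0.04.

Call:
steer_hand(
  offsets=[0,0.04,0,0.02,0,0,0,0,0.08,0,0.04,0,0,0,0,0.11,0,0.052,0,0,0,0,0.11,0,0.052,0,0,0,0,0.11,0,0.052,0,0,0],
)

```text
time_s: 26.55
tcp_pos: [0.5752, -0.1384, 0.1383]
ee_rot: [[-0.964, 0.238, 0.123], [0.236, 0.971, -0.029], [-0.127, 0.001, -0.992]]
wrist_force: [3.3, -2.3, -0.0]
gripper_width: 0.18
gripper_force: 29.8
```

```bash
python3 seat.py -.003;  python3 - <<'E'
from tube import *
t=(fish(cap('wrist','w12.png'))-M)@T;rr=np.hypot(t[...,1],t[...,2]);m=(t[...,0]>-.003)&(t[...,0]<.03)&(rr>.011)&(rr<.0145)
print(np.histogram(t[m][:,0],bins=np.arange(-.003,.021,.002))[0])
E
```

```text
o [ 0.0617 -0.0008 -0.0202]
rod in tube [0.0008 0.0002 0.0001] axis [1.     0.0001 0.0027] F along tube [ 3.257  -1.4884 -1.8955] tip [ 0.4375 -0.1055  0.1053]
shift [ 0.0035 -0.0002  0.0018] rot [0.0271 0.1522 0.0157] | j [   3.3688   17.4863  -16.1438    2.7635  -49.4342 -108.7825] t 26.55
[  4 173 165 177 251   1   0   0   0   0   0]
```

Scaled: 0.002 m is 0.04, 0.001 m is 0.02.

Call:
steer_hand(
  offsets=[0,0.02,0,0.01,0,0,0,0,0.04,0,0.02,0,0,0,0,0.04,0,0.02,0,0,0,0,0.04,0,0.02,0,0,0],
)

```text
time_s: 27.0
tcp_pos: [0.5752, -0.1383, 0.1384]
ee_rot: [[-0.963, 0.237, 0.128], [0.235, 0.972, -0.03], [-0.131, 0.001, -0.991]]
wrist_force: [6.0, -3.9, 2.4]
gripper_width: 0.179
gripper_force: 29.8
```

```bash
python3 seat.py .125
```

```text
o [ 0.0617 -0.0008 -0.0202]
rod in tube [0.0007 0.0002 0.    ] axis [1.     0.0006 0.0071] F along tube [ 7.0301 -2.3609 -1.3152] tip [ 0.4376 -0.1055  0.1048]
shift [-0.1147 -0.0004 -0.047 ] rot [0.0403 0.4079 0.0537] | j [   3.4166   17.3549  -16.3847    2.8681  -49.0804 -108.8642] t 27.0
```

The rod stopped firmly: pushing on brought no more travel, only 7 N along the tube, so the collar is seated. Drawing it out.

Scaled: -0.1147 m is -2.294, -0.102 m is -2.04, 0.4 degrees is 0.1.

Call:
steer_hand(
  offsets=[0,-0.12,0,-0.06,0,0.1,0,0,-0.44,0,-0.19,0,0.1,0,0,-0.76,0,-0.32,0,0.1,0,0,-1.08,0,-0.45,0,0.1,0,0,-1.4,0,-0.58,0,0.1,0,0,-1.72,0,-0.71,0,0.1,0,0,-2.04,0,-0.84,0,0.1,0,0,-2.294,0,-0.94,0,0.1,0],
)

```text
time_s: 27.8
tcp_pos: [0.6758, -0.1631, 0.1953]
ee_rot: [[-0.965, 0.239, 0.108], [0.237, 0.971, -0.026], [-0.111, 0.001, -0.994]]
wrist_force: [0.2, -0.5, -0.7]
gripper_width: 0.186
gripper_force: 29.8
```

Call:
steer_hand(
  offsets=[0,0,0,0,0,0,0,0,0,0,0,0,0,0,0,0,0,0,0,0,0],
)

```text
time_s: 28.1
tcp_pos: [0.6753, -0.1631, 0.1955]
ee_rot: [[-0.965, 0.238, 0.11], [0.237, 0.971, -0.026], [-0.113, 0.0, -0.994]]
wrist_force: [-0.6, 0.6, -0.6]
gripper_width: 0.18
gripper_force: 29.8
```

```bash
python3 seat.py .125; python3 - <<'E'
from tube import *
W=cloud(np.load('pics/side0.png.npz'))
for n,u,v in(('tray',330,305),): print(W[v,u])
from m import comp
for f in('top0','side0'):
    W=cloud(np.load('pics/%s.png.npz'%f));Q=comp(W,(.478,.372),.016,.035,.14);print(f,cv2.minAreaRect(Q[:,:2].astype(np.float32)),len(Q))
E
```

```text
o [ 0.0617 -0.0008 -0.0202]
rod in tube [ 0.1193  0.0001 -0.0012] axis [ 0.9999 -0.0004 -0.0112] F along tube [-0.9161  0.4411 -0.1588] tip [ 0.5372 -0.13    0.1646]
shift [-0.0049 -0.0001 -0.004 ] rot [ 0.0073 -0.6423 -0.0236] | j [   0.4984   25.1159    4.7708    1.7596  -63.3769 -104.9847] t 28.1
[0.4751 0.3542 0.0053]
top0 ((0.4764535129070282, 0.36036279797554016), (0.14216673374176025, 0.1813862919807434), 84.81089782714844) 379
side0 ((0.4737716317176819, 0.35958242416381836), (0.14568592607975006, 0.1797054260969162), 84.81333923339844) 588
```

```bash
cat > fin.py <<'E'
from seat import *
a=np.radians(20);x=np.array([np.cos(a),np.sin(a),0]);y=np.array([-np.sin(a),np.cos(a),0])
Rr=np.stack([x,y,[0,0,1.]],1);R=Rr@Q.T
p=np.array([.475,.36,.15])+.09*x-R@o
rodnow();print(p);rel(p,R);rel(p+[0,0,.1],R)
E
```

Call:
steer_hand(
  offsets=[0,-0.2,0,-0.6,0,0,0,0,-0.3,0,-1.2,0,0,0,0,-0.3,0,-2,0,0,0,0,-0.3,0,-2.2,0,0,0],
)

```text
time_s: 28.5
tcp_pos: [0.6796, -0.1645, 0.3137]
ee_rot: [[-0.964, 0.238, 0.121], [0.236, 0.971, -0.029], [-0.125, 0.001, -0.992]]
wrist_force: [0.2, -0.8, -0.6]
gripper_width: 0.181
gripper_force: 29.8
```

```bash
python3 fin.py
```

```text
rod in tube [ 0.1818 -0.0002  0.0983] axis [ 1.     -0.0001  0.0005] F along tube [-0.0166 -0.7845 -0.7331] tip [ 0.5418 -0.1315  0.281 ]
[0.6053 0.4084 0.1074]
shift [0.2324 0.5386 0.1791] rot [  4.6767  29.1655 -33.8375] | j [   0.4518   22.6072   17.2667    1.7559  -77.7204 -104.4739] t 28.5
shift [0.22   0.5387 0.0799] rot [  4.6767  29.1655 -33.8375] | j [   0.4518   22.6072   17.2667    1.7559  -77.7204 -104.4739] t 28.5
```

Scaled: 0.3 m is 6, 0.26 m is 5.2, 0.6 degrees is 0.15.

Call:
steer_hand(
  offsets=[0,0.2,0.5,0,0.075,0.5,-0.575,0,0.5,1.2,0,0.15,1,-1.15,0,0.8,2,0,0.225,1.5,-1.75,0,1.2,2.8,0,0.325,2.125,-2.45,0,1.5,3.6,0.2,0.425,2.75,-3.175,0,1.8,4.4,0.4,0.525,3.375,-3.9,0,2.1,5.2,0.6,0.625,4,-4.625,0,2.4,6,0.7,0.725,4.625,-5.35],
)

```text
time_s: 29.3
tcp_pos: [0.6368, 0.1563, 0.2576]
ee_rot: [[-0.968, -0.135, -0.213], [-0.125, 0.99, -0.06], [0.219, -0.032, -0.975]]
wrist_force: [1.6, 0.1, -1.3]
gripper_width: 0.181
gripper_force: 29.8
```

```bash
python3 fin.py
```

```text
rod in tube [0.0722 0.2816 0.1209] axis [ 0.8796  0.3667 -0.3031] F along tube [ 0.6691  0.5078 -1.8687] tip [0.4939 0.1365 0.2749]
[0.6053 0.4084 0.1074]
shift [-0.0339  0.2587  0.138 ] rot [  1.9827   9.9881 -12.2448] | j [  26.6246   31.4217   24.5905   -2.3869  -95.7298 -109.027 ] t 29.3
shift [-0.012   0.2555  0.0404] rot [  1.9827   9.9881 -12.2448] | j [  26.6246   31.4217   24.5905   -2.3869  -95.7298 -109.027 ] t 29.3
```

Scaled: 0.2555 m is 5.11, 0.25 m is 5, -12.2 degrees is -3.05.

Call:
steer_hand(
  offsets=[0,-0.06,0.7,0.1,0.075,0.375,-0.5,0,-0.12,1.5,0.2,0.15,0.75,-1,0,-0.18,2.3,0.4,0.225,1.125,-1.5,0,-0.24,3.1,0.6,0.3,1.5,-2,0,-0.24,3.9,0.8,0.4,2,-2.5,0,-0.24,4.6,0.8,0.5,2.5,-3.05,0,-0.24,5,0.8,0.5,2.5,-3.05,0,-0.24,5.11,0.8,0.5,2.5,-3.05],
)

```text
time_s: 30.1
tcp_pos: [0.6062, 0.4096, 0.2067]
ee_rot: [[-0.866, -0.343, -0.364], [-0.316, 0.939, -0.134], [0.388, -0.001, -0.922]]
wrist_force: [0.8, 0.1, -0.6]
gripper_width: 0.182
gripper_force: 29.8
```

```bash
python3 fin.py
```

```text
rod in tube [-0.0166  0.5127  0.1242] axis [ 0.7199  0.5567 -0.4145] F along tube [ 0.3416  0.3145 -0.8329] tip [0.4758 0.3612 0.2492]
[0.6053 0.4084 0.1074]
shift [-0.0374 -0.0007  0.092 ] rot [-0.1075  0.0583 -0.0156] | j [  42.5505   48.3586   49.2316   -9.1327 -111.8851 -114.3465] t 30.1
shift [ 0.0014 -0.0008 -0.0001] rot [-0.1075  0.0583 -0.0156] | j [  42.5505   48.3586   49.2316   -9.1327 -111.8851 -114.3465] t 30.1
```

Scaled: 0.09 m is 1.8, 0.08 m is 1.6.

Call:
steer_hand(
  offsets=[0,-0.16,0,0.4,0,0,0,0,-0.32,0,0.8,0,0,0,0,-0.48,0,1.2,0,0,0,0,-0.64,0,1.6,0,0,0,0,-0.72,0,1.8,0,0,0,0,-0.72,0,1.8,0,0,0,0,-0.72,0,1.8,0,0,0],
)

```text
time_s: 30.8
tcp_pos: [0.6071, 0.406, 0.1137]
ee_rot: [[-0.869, -0.34, -0.36], [-0.313, 0.941, -0.131], [0.383, -0.001, -0.924]]
wrist_force: [0.6, 0.7, -0.6]
gripper_width: 0.181
gripper_force: 29.8
```

Call:
steer_hand(
  offsets=[0,0,0,0,0,0,0,0,0,0,0,0,0,0,0,0,0,0,0,0,0,0,0,0,0,0,0,0,0,0,0,0,0,0,0,0,0,0,0,0,0,0],
  quiet=true,
)

```text
ok
```

```bash
python3 fin.py; python3 - <<'E'
from h import *
c=cap('wrist','f_w.png');t=cap('top','f_t.png');sd=cap('side','f_s.png')
a=t['pixels'][:,:,::-1][110:310,150:470];b=sd['pixels'][:,:,::-1][100:330,180:500]
cv2.imwrite('pics/fin.png',np.hstack([cv2.resize(a,(400,250)),cv2.resize(b,(400,250))]))
W=fish(c);s=r.sense();o=np.array([.0617,-.0008,-.0202])
from seat import Q
P=(W-(s['tcp_pos']+s['ee_rot']@o))@(s['ee_rot']@Q)
for x in(-.085,-.06,-.03):
    q=W[(abs(P[...,0]-x)<.004)&(abs(P[...,1])<.012)&(abs(P[...,2])<.015)]
    print(x,len(q),q.mean(0) if len(q) else 0)
E
```

```text
rod in tube [-0.063   0.5097  0.0421] axis [ 0.7232  0.5541 -0.4123] F along tube [-0.3522  0.0524 -0.7009] tip [0.4759 0.3584 0.1546]
[0.6053 0.4084 0.1074]
shift [-0.0015  0.0022  0.005 ] rot [-0.0261  0.2609 -0.1741] | j [  42.3935   49.8244   39.1233   -8.5541 -100.2533 -112.494 ] t 31.4
shift [ 0.0369  0.0021 -0.0873] rot [-0.0261  0.2609 -0.1741] | j [  42.3935   49.8244   39.1233   -8.5541 -100.2533 -112.494 ] t 31.4
-0.085 98 [0.4811 0.3604 0.1576]
-0.06 141 [0.5042 0.3685 0.1575]
-0.03 177 [0.5322 0.379  0.1575]
```

View pics/fin.png

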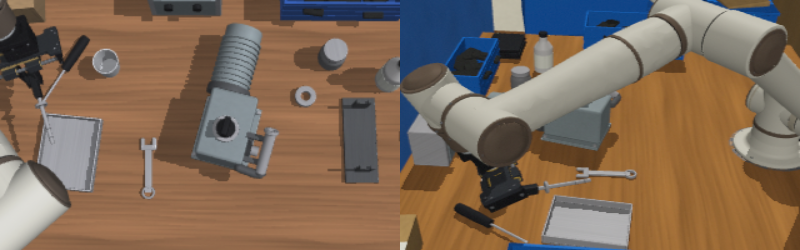

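The rod is level: its top surface is at z = 0.1575 along its whole length. The tip is at (0.476, 0.358, 0.154), over the tray (left panel, tip at about (52,140)), and the bystanders are where they were. Handing in.

```bash
python3 -c "
from h import *
print(r.sense()['joint_velocities'],r.finish_job())"
```

```text
the job is handed in; nothing more can be done
[-0.0505 -0.0522 -0.0124 -0.0715  0.0522 -0.0817] None
```

The job is handed in, with no verdict returned: the vent knob was turned to its stop and sprang back, the gauge rod was seated in the tube (after one regrasp part-way in) and drawn out, and it is held level and still with its tip about 15 cm above the drip tray.

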